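Fold the splash guard and put it away in the rack

ROBOT

A 6-joint arm with a two-finger parallel gripper is mounted at the origin on a cart in front of the work surface, level with it; the furniture and walls round the work are solid. World frame = base frame: x ahead of the robot, y to its left, z up, the work surface at z = 0. Lengths are in m, angles in rad, forces in N, time in s.
With the tool pointing down it reaches from about 0.275 to 0.85 m from the base axis. Payload 19 kg.
Tool frame: the origin (TCP) lies at the very end of the fingers, on their centre line; the grasp point (between the pads) lies env.tcp_to_grasp behind it (env.tcp_to_grasp is the distance from the TCP to the grasp point, in m); z points along the fingers, y is the direction in which the jaws open and shut (so a half turn about z gives the same grasp; the last joint's range is limited). The gripper opens to 85 mm and grips with 20 to 120 N. Pads are 22 mm wide; open, the fingers measure 114 mm over their backs; the gripper's body (76 mm by 85 mm) begins 54 mm behind the grasp point. The pads swing forward as they close: fully open they stand 13 mm farther back than shut.
Start: joints at [-1.257, 0.15, 1.437, -0, 1.554, -0.134], TCP at [0.249, -0.518, 0.231] pointing down, gripper open.
Joint ranges: [-2.8, 2.8], [-0.68, 2.1], [0.12, 2.68], [-1.39, 4.53], [0.16, 2.79], [-2.81, 2.81]. Speed limits (rad/s): [1.89, 1.89, 2.22, 3.01, 3.01, 3.01].

INTERFACE

Orientations are given as a unit quaternion [w, x, y, z].
In Python, from bench import monitor, cams, env, finder gives the robot as it stands.
- The arm moves only by the tool arm_command, never from a script. Its argument "increments" is a list of rows, each a list of 3 entries, a list of its own where there are three numbers: the finger opening in m, from 0 to 0.0854, then the shift along the tool's x, y, z in m, then the turn about the tool's z in degrees. In form: [[hand, [tx, ty, tz], turn], ...]. A call has 1 to 8 rows; each row is the pose to reach, as a shift and turn from the pose commanded when the call began, along the tool's axes at that moment; what a row does not reach only later rows make up. A row lasts 1/10 s, in which the tool goes at most 50 mm and 8.59 degrees, less where a joint would pass 70% of its speed; a pose out of reach is approached as far as the arm can. A call with a gripper value outside its range is refused whole. The fingers move at their own pace and stop on an object; the grip force is fixed at half the most. Time passes only in rows, so rows that repeat a pose let the fingers close. It gives the time, the measured TCP pose, the force and the opening at its end, in the units of the state.
- monitor.read_state(): the state, without advancing time (a new reading comes with each control period).
- cams.grab_frame(name): name is "side" or "top"; returns the picture (400x640x3 uint8, blue, green, red); there is no depth.
- cams.calibration(name): a dict with "mtx" (3x3 intrinsics, pixels), "world_from_camera" (4x4, takes a point from camera to world coordinates). Camera axes: x right, y up, looking along -z (the intrinsics and any distortion apply to the point x, -y, -z); pixel columns grow to the right and rows downward; lengths in m; the calibration is good to about 2 mm. A picture is of the moment at which its call begins. calibration takes no time and is no camera call.
- env.finish_job(): hands the job in, once; it reports no verdict.
Trained networks look in the newest picture that a camera, given by its name, has taken for a name from the list of things; names that differ only in an ending like _2 or _b are one class to them, and where a whole thing is asked for, a point or a joint stands for the part that bears it (a point fixed in the world has none). Each returns a list of dicts, best first, with "score" (0 to 1); they miss things now and then, are a little off and sometimes report something else, mostly with a low value. They report only what shows in the picture. A call takes as long as a camera call.
- finder.find_in(query, camera): "location" ([x, y, z] in m, in the coordinates of the camera as it stood for that picture, good to about 4 mm: the middle of the surface that is visible of it).
The state is a dict: "t": time; "joints": joint angles; "joint_vel": joint speeds; "tau": joint torques, N m; "eef_pos": TCP position; "ee_rot": TCP orientation; "force": force on the tool from outside, world axes, zero at the start; "moment": the same for the moment, N m; "gripper_width": opening from 0.0 (shut) to 1.0 (fully open).
Only numpy, scipy, OpenCV 4.12 (cv2) and the standard library are available. Lean on these libraries where they do the work, as an engineer would, in place of code of your own. Each camera call takes 0.05 s, during which the arm holds its last target.

TASK

The three-leaf splash guard has been standing round the salt shaker and spice jar; washing-up is done, so put it away. Lift it out and stand it down, still open, on the free worktop between there and the rack, let go of it, then fold it flat, the short leaf first and then the long leaf over it. Finally stand the closed guard upright and lengthwise in the wide empty bay of the rack and let go; do not drop it or let it fall over, and do not disturb the salt shaker, the spice jar, the garlic or the pepper mill.

Things in the scene. Friction and masses are not known exactly. Their poses are not given: they have to be found in the camera images.
- guard: Loose folding splash guard of bright sheet metal, 0.4 to 0.65 kg. This is its MIDDLE leaf, 160 mm long, 9 thick, 150 high, with a short leaf hinged at its +y end and a long one at its -y end. Origin: middle of its lower edge. y along the leaf, z up, x square to it towards the hollow side, to which both leaves fold. It starts at the right with the rack at the left, or the other way about.
- guard_mid (a point): Centre of the guard's middle leaf, half-way up (75 mm above its lower edge); axes as guard. All three leaves are plates 9 mm thick and 150 mm high, bottoms level, and any top edge can be pinched from above.
- guard_pack (a point): Centre of the folded pack, 11 mm towards +x from guard_mid, half-way up. Folded, the leaves lie parallel: middle leaf at x = -4.5 to 4.5 mm of the guard's frame, short 6.5 to 15.5, long 17.5 to 26.5: a pack 31 mm thick, 170 mm long. The long leaf's hinge stands off on cranked brackets to make room for the short leaf; if the long one is shut first, the short one strikes it.
- short_leaf (a joint): Hinge of the short leaf, rad: 0 folded flat on the middle leaf, 1.57 square to it, 2.7 stop. Upright axis at x = 5.5, y = 84 mm in the guard's frame; the leaf reaches from 4 to 122 mm off that axis, its mid-plane 5.5 mm to the outer side of it. Light friction (0.03 N m): it stays where it is left and a fingertip on its outer face pushes it shut.
- long_leaf (a joint): Hinge of the long leaf, rad: 0 folded flat over the short leaf, 1.57 square to the middle leaf, 2.7 stop. Upright axis at x = 11, y = -84 mm in the guard's frame; the leaf reaches from 4 to 154 mm off that axis, its mid-plane 11 mm to the outer side of it. Friction as the short leaf's.
- rack: Fixed board rack: two wooden cross rails 16 mm high under four steel-wire hoops (6 mm wire, 106 mm long, top 85 mm above the worktop). Origin on the worktop at its middle; x along hoops and bays, y across, z up. Hoops at y = -58, 0, 24, 48 mm: the wide empty bay is between the first two, a wooden chopping board (200 mm long, 14 thick, top 131 mm high) stands between the last two.
- rack_bay (a point): Middle of the wide empty bay, at the height of the rail tops (16 mm above the worktop); axes as rack. The bay is 52 mm wide in the clear (y = -26 to 26 mm here) and open at both ends; what stands in it rests on the rails at x = -50 and 50 mm.
- salt_shaker: Salt shaker standing in the guard's hollow, 44 mm across, 90 mm high; origin under its centre.
- spice_jar: Spice jar beside it in the guard's hollow, 41 mm across, 105 mm high; origin under its centre.
- garlic: Garlic bulb near the front edge of the worktop, 60 mm across, 59 mm high; origin under its centre.
- pepper_mill: Wooden pepper mill behind the free space, beside a fixed toaster (its front 630 mm ahead of the robot, across y = 10 to 220 mm), 58 mm across, 150 mm high; origin under its centre.

How it is judged:
On the way, in this order (a step that is already met when the one before it is completed fails the run):
1. the guard stands on the worktop at least 9 cm from where it was, let go, both leaves still open (more than 0.6 rad) (distance of guard_mid from where it was at the start of the episode above 0.09 m and height (world z) of guard_mid below 0.083 m and angle between guard_mid's own z axis and vertical below 0.1 rad and contact force between the fingers and guard below 0.1 N and linear speed of guard below 0.05 m/s and value of joint each of short_leaf, long_leaf above 0.6 rad), for 0.2 s.
2. the short leaf is folded (under 0.15 rad) while the long leaf is still open (more than 0.6 rad) (value of joint short_leaf below 0.15 rad and value of joint long_leaf above 0.6 rad), for 0.2 s.
3. the long leaf is folded over it (both under 0.15 rad) (value of joint each of short_leaf, long_leaf below 0.15 rad), for 0.2 s.
At the end, for the whole second after the job is handed in: The guard, both leaves folded (under 0.15 rad), stands upright (within 0.2 rad) on both rails between the hoops of the wide bay, lengthwise (within 0.2 rad), its middle within 40 mm of the bay's middle along it and 18 mm across it, let go and at rest (all of step 3 and angle between guard_mid's own z axis and vertical below 0.2 rad and x of guard_pack in the frame of rack_bay between -0.04 and 0.04 m and y of guard_pack in the frame of rack_bay between -0.018 and 0.018 m and z of guard_pack in the frame of rack_bay between 0.066 and 0.085 m and angle between the y axis of guard and the x axis of rack, either way round below 0.2 rad and linear speed of guard below 0.03 m/s); the robot touches nothing.
It fails at once if the salt shaker or the spice jar is moved by more than 3 cm or tipped over (distance of any of salt_shaker, spice_jar from where it was at the start of the episode above 0.03 m or angle between any of salt_shaker, spice_jar's own z axis and vertical above 0.35 rad).
It fails at once if the garlic or the pepper mill is moved by more than 3 cm or tipped over (distance of any of garlic, pepper_mill from where it was at the start of the episode above 0.03 m or angle between pepper_mill's own z axis and vertical above 0.35 rad).
It fails at once if the guard falls over (angle between guard_mid's own z axis and vertical above 0.7 rad).
It fails at once if the guard is dropped (contact force between the fingers and guard below 0.05 N and height (world z) of guard_mid above 0.11 m and linear speed of guard above 0.4 m/s).
It also fails if it takes over 72 s, if anything falls off the work surface, if the arm or the gripper's body presses on something with over 40 N, if the wrist force passes 120 N, or if a joint passes its speed limit or range.

## Working session

There is one attempt and no reset: what is moved stays moved. The work goes in short steps, Python scripts to look and compute and a tool call to move; the robot and the scene stay as the last step left them, time stands still between calls to the robot, and variables do not carry over. Pictures are saved under pics/ and viewed, and the job is handed in when it is done.

Besides the shell and the picture viewer there is one more tool, called after ">>>" as name(argument=value, ...) on one line, values as JSON. arm_command: Moves the arm, as the interface text tells. Its arguments: {"type":"object","properties":{"increments":{"type":"array"}},"required":["increments"]}

```bash
ls; mkdir -p pics
python3 - <<'E'
from bench import monitor,cams,env,finder
import cv2
print(monitor.read_state(), env.tcp_to_grasp)
import numpy as np
np.set_printoptions(precision=4,suppress=True)
for n in ("side","top"):
    cv2.imwrite(f"pics/{n}0.png",cams.grab_frame(n))
    c=cams.calibration(n);print(n,c)
    W=c["world_from_camera"]
    W=np.array(W)
    for q in ("guard","short_leaf","long_leaf","rack","salt_shaker","spice_jar","garlic","pepper_mill"):
        for r in finder.find_in(q,n)[:2]:
            print(n,q,round(r["score"],2),(W@np.append(r["location"],1))[:3])
print(monitor.read_state()["t"])
E
```

```text
pics
{'t': 0.0, 'joints': array([-1.25697067e+00,  1.50953874e-01,  1.43798953e+00,  8.71977773e-06,
        1.55379854e+00, -1.34009027e-01]), 'joint_vel': array([-2.06580016e-03,  1.43793340e-03,  5.81578958e-04,  6.12913130e-04,
       -4.34084353e-05,  1.50278624e-04]), 'tau': array([ 2.58291648e-04, -7.13051105e+01, -5.70870709e+01, -1.82885119e-04,
        8.94001394e-03, -8.04631054e-05]), 'eef_pos': array([ 0.248891  , -0.51808356,  0.23071442]), 'ee_rot': array([-5.72715705e-04,  9.75034939e-01,  2.22050753e-01, -4.72542057e-05]), 'force': array([ 0.17480189, -0.38756061, -0.25325584]), 'moment': array([0.01675684, 0.01465854, 0.01708629]), 'gripper_width': 0.9983452272634059} 0.0187
side {'mtx': array([[370.7544,   0.    , 321.6015],
       [  0.    , 370.7544, 196.641 ],
       [  0.    ,   0.    ,   1.    ]]), 'world_from_camera': array([[-0.5893, -0.696 ,  0.4103,  0.9018],
       [ 0.8079, -0.5063,  0.3015,  0.3674],
       [-0.0021,  0.5092,  0.8607,  0.8324],
       [ 0.    ,  0.    ,  0.    ,  1.    ]])}
side guard 0.7 [ 0.5551 -0.1743  0.0874]
side short_leaf 0.81 [
[... 462 characters left out ...]
, 188.8885],
       [  0.    ,   0.    ,   1.    ]]), 'world_from_camera': array([[ 0.0196,  0.9949, -0.0985,  0.4317],
       [-0.9997,  0.0207,  0.0097,  0.1196],
       [ 0.0117,  0.0983,  0.9951,  1.2882],
       [ 0.    ,  0.    ,  0.    ,  1.    ]])}
top guard 0.88 [ 0.5945 -0.1713  0.107 ]
top short_leaf 0.76 [0.5364 0.0003 0.1173]
top long_leaf 0.7 [ 0.6389 -0.1855  0.0902]
top rack 0.77 [0.5381 0.3803 0.0819]
top salt_shaker 0.59 [ 0.6033 -0.0625  0.0799]
top salt_shaker 0.37 [ 0.6126 -0.112   0.1055]
top spice_jar 0.87 [ 0.6096 -0.1116  0.1064]
top garlic 0.94 [ 0.3915 -0.0575  0.0397]
top pepper_mill 0.72 [ 0.7058 -0.0181  0.1309]
top pepper_mill 0.71 [ 0.5859 -0.1728  0.108 ]
0.9
```

View pics/top0.png

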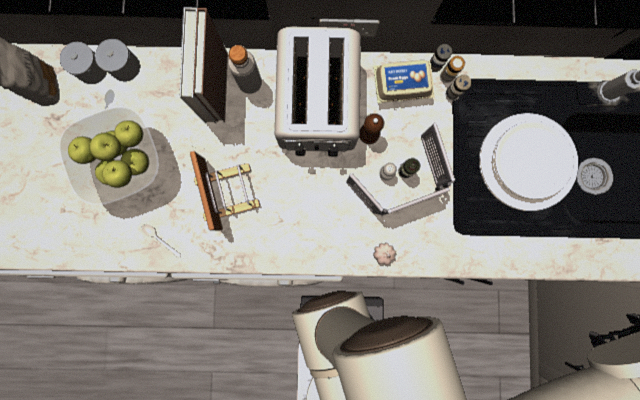

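View pics/side0.png

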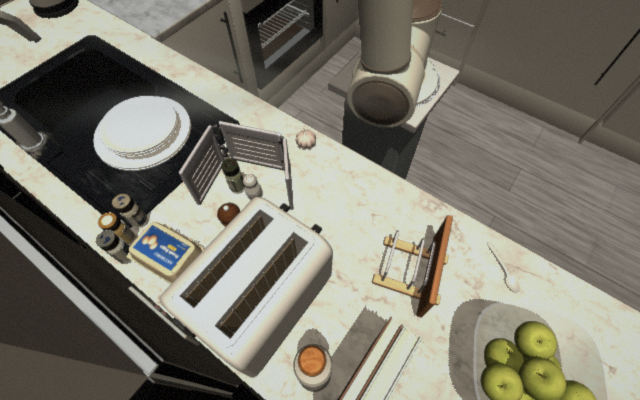

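```bash
cat > h.py <<'E'
from bench import monitor,cams,env,finder
import cv2, numpy as np
np.set_printoptions(precision=4,suppress=True)
def px2w(n,uv,z):
    c=cams.calibration(n);W=np.array(c["world_from_camera"]);K=np.array(c["mtx"])
    d=np.linalg.inv(K)@np.array([uv[0],uv[1],1.]);d=W[:3,:3]@np.array([d[0],-d[1],-d[2]])
    o=W[:3,3];return o+d*(z-o[2])/d[2]
def w2px(n,p):
    c=cams.calibration(n);W=np.array(c["world_from_camera"]);K=np.array(c["mtx"])
    q=W[:3,:3].T@(np.array(p,float)-W[:3,3]);q=K@np.array([q[0],-q[1],-q[2]]);return q[:2]/q[2]
def crop(n,im,x0,y0,x1,y1,s,name):
    c=cv2.resize(im[y0:y1,x0:x1],None,fx=s,fy=s,interpolation=cv2.INTER_CUBIC)
    for x in range((x0+9)//10*10,x1,10):
        cv2.line(c,((x-x0)*s,0),((x-x0)*s,6),(0,0,255),1)
        if x%20==0: cv2.putText(c,str(x),((x-x0)*s,16),0,.4,(0,0,255),1)
    for y in range((y0+9)//10*10,y1,10):
        cv2.line(c,(0,(y-y0)*s),(6,(y-y0)*s),(0,0,255),1)
        if y%20==0:cv2.putText(c,str(y),(8,(y-y0)*s+4),0,.4,(0,0,255),1)
    cv2.imwrite(name,c)
def Rz(a): return np.array([[np.cos(a),-np.sin(a)],[np.sin(a),np.cos(a)]])
def guard_tops(pose,s,l):
    "pose x,y,yaw ; outlines (top rect) of 3 leaves in world xy"
    x,y,a=pose
    mid=np.array([[-.0045,-.08],[.0045,-.08],[.0045,.08],[-.0045,.08]])
    # short: angle 0 -> leaf points -y from hinge, outer side +x ; opening rotates
    def leaf(h,r0,r1,off,th,sgn):
        d=np.array([np.sin(th),-sgn*np.cos(th)])   # along leaf; th=0 toward the other end
        o=np.array([np.cos(th),sgn*np.sin(th)])    # outer side
        return np.array([h+d*r0+o*(off-.0045),h+d*r1+o*(off-.0045),h+d*r1+o*(off+.0045),h+d*r0+o*(off+.0045)])
    S=leaf(np.array([.0055,.084]),.004,.122,.0055,s,1)
    L=leaf(np.array([.011,-.084]),.004,.154,.011,l,-1)
    R=Rz(a);return [p@R.T+np.array([x,y]) for p in (mid,S,L)]
E
python3 - <<'E'
from h import *
im=cv2.imread("pics/top0.png")
crop("top",im,335,105,465,225,6,"pics/c1.png")
crop("top",im,180,140,270,240,6,"pics/c2.png")
im=cv2.imread("pics/side0.png")
crop("side",im,170,110,330,220,5,"pics/c3.png")
E
```

```text
(no output)
```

View pics/c1.png

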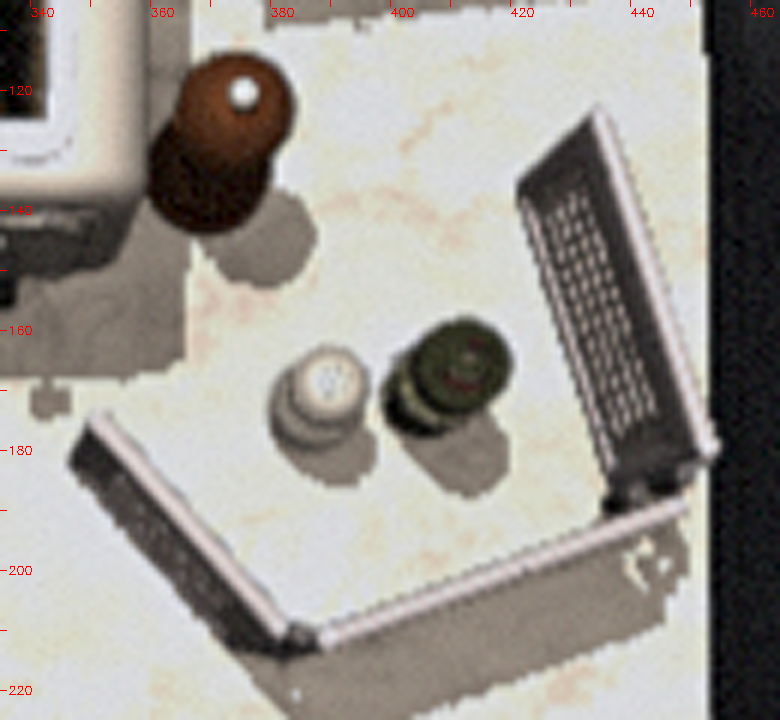

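View pics/c2.png

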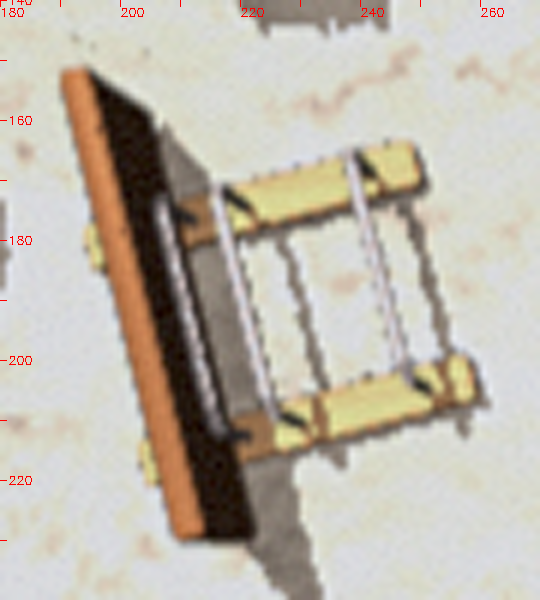

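View pics/c3.png

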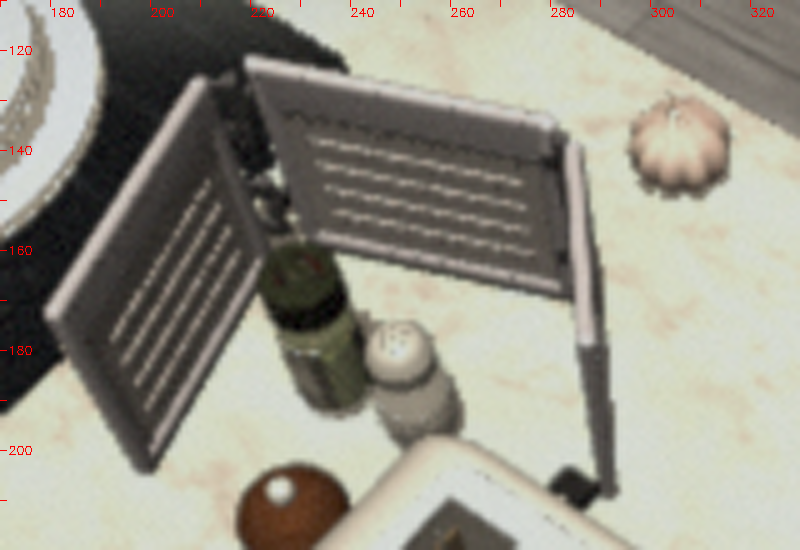

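```bash
cat >> h.py <<'E'
from scipy.optimize import least_squares
def fit(obs,x0,z=.15):
    "obs: list (cam, leaf idx, 'a' hinge/-y end or 'b', (u,v)); x=[x,y,yaw,s,l]"
    def res(x):
        T=guard_tops(x[:3],x[3],x[4]);r=[]
        for cam,k,e,uv in obs:
            P=T[k]
            p=(P[0]+P[1])/2 if (k==0 and e=='a') else (P[2]+P[3])/2 if k==0 else (P[0]+P[3])/2 if e=='a' else (P[1]+P[2])/2
            r.append(w2px(cam,[p[0],p[1],z])-np.array(uv))
        return np.concatenate(r)
    s=least_squares(res,x0);return s.x,res(s.x).reshape(-1,2)
E
python3 - <<'E'
from h import *
obs=[("top",0,'b',(387.5,212)),("top",0,'a',(447,189)),("top",1,'a',(381,211)),("top",1,'b',(351,174.5)),("top",2,'a',(452.5,180)),("top",2,'b',(433.2,123)),
("side",0,'a',(217.5,123)),("side",0,'b',(277.5,134.5)),("side",2,'b',(178.5,171)),("side",2,'a',(207.5,127)),("side",1,'a',(282,140)),("side",1,'b',(285.5,176.5))]
x,r=fit(obs,[.55,-.15,0.3,1.9,1.9])
print(x);print(r)
for p in guard_tops(x[:3],x[3],x[4]): print(p.mean(0),p.tolist())
# rack hoops tops z=.085-.003
for uv in [(205.5,173),(217,211.5),(215,171),(225.5,210),(237.5,166),(247.5,203)]:
    print(uv,px2w("top",uv,.082))
E
```

```text
[ 0.5239 -0.1262  0.3845  1.9134  1.6398]
[[ 0.6703 -0.6553]
 [ 2.9727 -1.3848]
 [ 1.9321 -0.9891]
 [-0.4009 -1.8095]
 [ 1.0651 -0.1287]
 [ 0.8555 -1.7038]
 [ 0.3302 -1.2666]
 [ 3.2611 -0.4532]
 [ 0.428   2.873 ]
 [ 2.1873 -2.0908]
 [ 2.0846 -2.7597]
 [ 1.018   2.2882]]
[ 0.5239 -0.1262] [[0.5497457837942249, -0.2020773926416849], [0.5580887001680275, -0.1987016340040249], [0.4980752132762946, -0.0503831206919781], [0.489732296902492, -0.053758879329638076]]
[ 0.5409 -0.0003] [[0.4998257612994185, -0.042894267580395856], [0.5879883086100016, 0.0355363721703367], [0.5820063106629119, 0.04226063425334728], [0.4938437633523287, -0.03617000549738528]]
[ 0.6441 -0.1859] [[0.5714336935300249, -0.20490983996423517], [0.7140322121294658, -0.15837316095460963], [0.7168244128700433, -0.16692907207057608], [0.5742258942706024, -0.21346575108020163]]
(205.5, 173) [0.5856 0.4025 0.082 ]
(217, 211.5) [0.4885 0.3694 0.082 ]
(215, 171) [0.5912 0.3786 0.082 ]
(225.5, 210) [0.4927 0.3482 0.082 ]
(237.5, 166) [0.6052 0.3221 0.082 ]
(247.5, 203) [0.5115 0.2934 0.082 ]
```

Run:
```python
from h import *
obs=[("top",0,'b',(387.5,212)),("top",0,'a',(447,189)),("top",1,'a',(381,211)),("top",1,'b',(351,174.5)),("top",2,'a',(452.5,180)),("top",2,'b',(433.2,123)),
("side",0,'a',(217.5,123)),("side",0,'b',(277.5,134.5)),("side",2,'b',(178.5,171)),("side",2,'a',(207.5,127)),("side",1,'a',(282,140)),("side",1,'b',(285.5,176.5))]
for o in (obs[:6],obs[6:]):
    x,r=fit(o,[.55,-.15,0.3,1.9,1.9])
    print(x);print(r.round(1).tolist())
T=guard_tops([0,0,0],x[3],x[4]);c=sum(m*p.mean(0) for m,p in zip((160,118,150),T))/428;print("com",c)
for uv in [(250,273),(400,277)]: print(px2w("top",uv,0))
# tip checks for toaster top
print(px2w("top",(283,30),.2),px2w("top",(360,150),0.1))
```

```text
[ 0.5208 -0.1229  0.3927  1.8834  1.6548]
[[-0.6, 0.9], [1.5, -0.4], [0.6, 0.5], [-0.9, -1.0], [-0.4, 0.9], [-0.2, -0.8]]
[ 0.5266 -0.1297  0.3683  1.9569  1.6135]
[[-1.3, -1.6], [1.2, -0.0], [-0.8, 2.6], [0.5, -2.4], [0.0, -2.3], [0.3, 2.6]]
com [ 0.0484 -0.0034]
[0.3307 0.2922 0.    ]
[ 0.3277 -0.1073  0.    ]
[0.9149 0.2069 0.2   ] [0.6499 0.0124 0.1   ]
```

>>> arm_command(increments=[[0.04, [0.025, -0.014, 0], -6], [0.04, [0.06, -0.034, 0], -13], [0.04, [0.095, -0.054, 0], -20], [0.04, [0.13, -0.074, 0], -28], [0.04, [0.165, -0.094, 0], -35], [0.04, [0.2, -0.114, 0], -42], [0.04, [0.235, -0.133, 0], -49], [0.04, [0.27, -0.153, 0], -56]])

```text
t: 1.7
eef_pos: [0.4268, -0.2621, 0.2315]
ee_rot: [0.0, 0.755, 0.656, 0.0]
force: [1.2, 0.2, -0.7]
gripper_width: 0.466
```

```bash
cat >> h.py <<'E'
def yaw(st):
    w,x,y,z=st["ee_rot"];return 2*np.arctan2(y,x)
def go(tx,ty,tz,ta):
    "shift in tool axes from measured pose to target world pose, a=tool-x yaw"
    st=monitor.read_state();p=st["eef_pos"];a=yaw(st)
    d=np.array([tx,ty])-p[:2];ux=np.array([np.cos(a),np.sin(a)]);uy=np.array([np.sin(a),-np.cos(a)])
    dt=(ta-a+np.pi)%(2*np.pi)-np.pi
    print("t",round(st["t"],2),"tcp",p,"a",round(a,3),"F",st["force"].round(1),"w",round(st["gripper_width"]*85.4,1),"mm | shift",(d@ux).round(4),(d@uy).round(4),round(p[2]-tz,4),"turn",round(-np.degrees(dt),1))
E
python3 -c "
from h import *
go(.522,-.125,.231,1.957)"
```

```text
t 1.7 tcp [ 0.4268 -0.2621  0.2315] a 1.43 F [ 1.2  0.2 -0.7] w 39.8 mm | shift 0.1491 0.0751 0.0005 turn -30.2
```

>>> arm_command(increments=[[0.04, [0.035, 0.017, 0], -6], [0.04, [0.07, 0.035, 0], -13], [0.04, [0.105, 0.053, 0], -20], [0.04, [0.13, 0.066, 0], -26], [0.04, [0.149, 0.075, 0.01], -30.2], [0.04, [0.149, 0.075, 0.03], -30.2], [0.04, [0.149, 0.075, 0.05], -30.2], [0.04, [0.149, 0.075, 0.05], -30.2]])

```text
t: 2.5
eef_pos: [0.521, -0.1263, 0.179]
ee_rot: [-0.002, 0.56, 0.828, -0.0]
force: [0.0, -0.1, 0.1]
gripper_width: 0.469
```

Run:
```python
from h import *
crop("top",cams.grab_frame("top"),335,105,465,225,6,"pics/t1.png")
crop("side",cams.grab_frame("side"),170,80,330,220,5,"pics/s1.png")
go(.522,-.125,.115,1.957)
```

```text
t 2.6 tcp [ 0.5219 -0.127   0.1818] a 1.952 F [ 0.3 -0.2  0.9] w 39.8 mm | shift 0.0018 0.0008 0.0668 turn -0.3
```

View pics/t1.png

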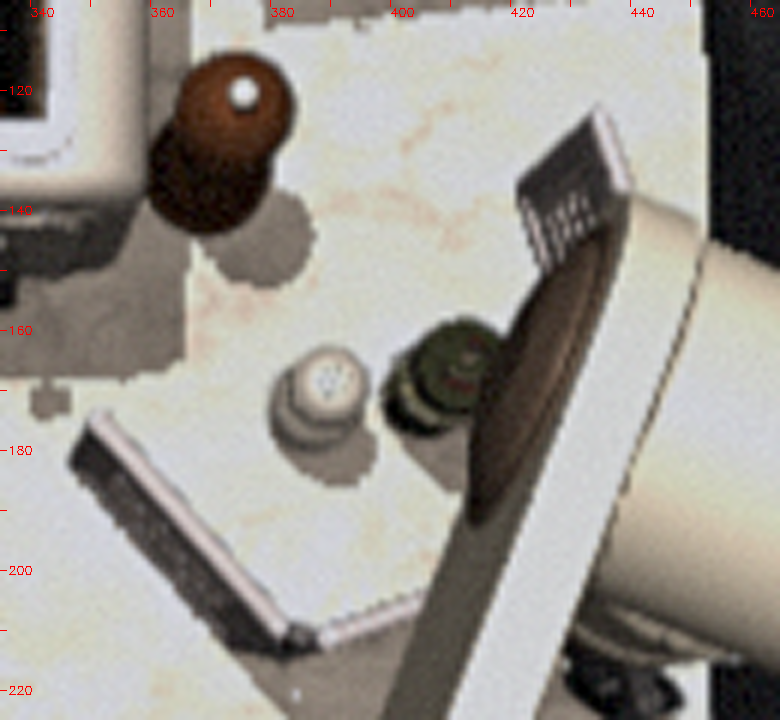

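View pics/s1.png

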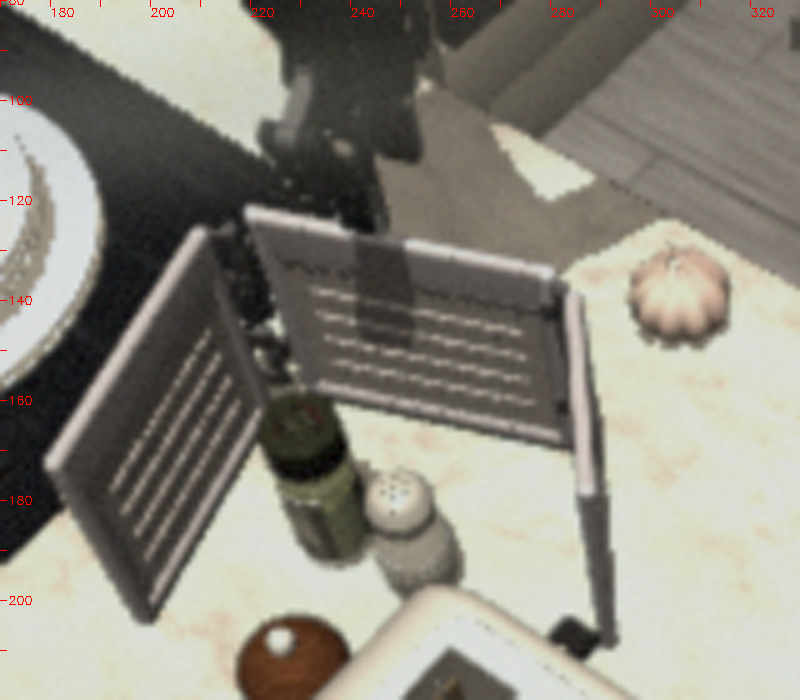

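>>> arm_command(increments=[[0.04, [0.001, 0, 0.015], 0], [0.04, [0.001, 0, 0.03], 0], [0.04, [0.001, 0, 0.045], 0], [0.04, [0.001, 0, 0.06], 0], [0.04, [0.001, 0, 0.066], 0], [0.04, [0.001, 0, 0.066], 0]])

```text
t: 3.2
eef_pos: [0.5216, -0.1262, 0.1157]
ee_rot: [-0.0, 0.56, 0.828, 0.0]
force: [-0.2, 0.3, 0.4]
gripper_width: 0.473
```

Run:
```python
from h import *
crop("side",cams.grab_frame("side"),170,80,330,220,5,"pics/s2.png")
go(.522,-.125,.115,1.957)
```

```text
t 3.25 tcp [ 0.5218 -0.1262  0.1162] a 1.952 F [-0.   0.1 -0.2] w 39.8 mm | shift 0.0011 0.0006 0.0012 turn -0.3
```

View pics/s2.png

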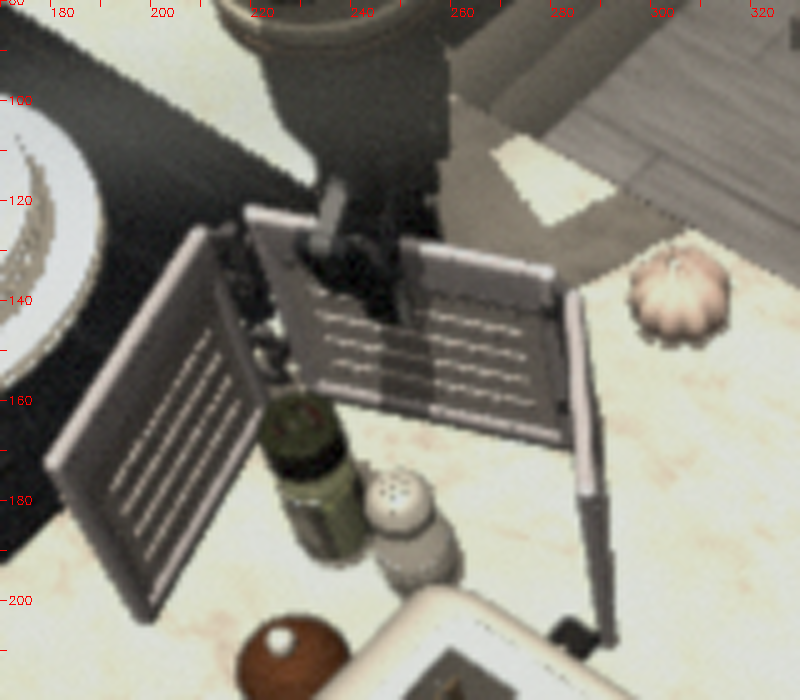

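>>> arm_command(increments=[[0.0, [0, 0, 0], 0], [0.0, [0, 0, 0], 0], [0.0, [0, 0, 0], 0], [0.0, [0, 0, 0], 0], [0.0, [0, 0, 0], 0], [0.0, [0, 0, 0], 0], [0.0, [0, 0, 0], 0], [0.0, [0, 0, 0], 0]])

```text
t: 4.05
eef_pos: [0.5219, -0.1261, 0.1162]
ee_rot: [0.001, 0.56, 0.828, 0.0]
force: [-0.8, -0.9, 6.6]
gripper_width: 0.094
```

>>> arm_command(increments=[[0.0, [0, 0, -0.003], 0], [0.0, [0, 0, -0.01], 0], [0.0, [0, 0, -0.02], 0], [0.0, [0, 0, -0.033], 0], [0.0, [0, 0, -0.046], 0], [0.0, [0, 0, -0.056], 0], [0.0, [0, 0, -0.06], 0], [0.0, [0, 0, -0.06], 0]])

```text
t: 4.85
eef_pos: [0.5217, -0.1261, 0.176]
ee_rot: [0.0, 0.56, 0.828, 0.0]
force: [-0.7, 0.1, -4.6]
gripper_width: 0.095
```

Run:
```python
from h import *
cv2.imwrite("pics/s3.png",cams.grab_frame("side"))
go(.522,-.125,.250,1.957)
```

```text
t 4.9 tcp [ 0.5215 -0.126   0.1753] a 1.952 F [-0.2 -0.6 -5.4] w 8.1 mm | shift 0.0007 0.0008 -0.0747 turn -0.3
```

View pics/s3.png

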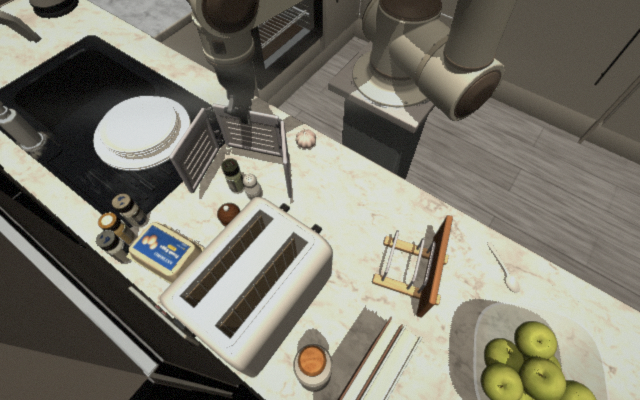

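>>> arm_command(increments=[[0.0, [0, 0, -0.01], 0], [0.0, [0, 0, -0.025], 0], [0.0, [0, 0, -0.042], 0], [0.0, [0, 0, -0.058], 0], [0.0, [0, 0, -0.07], 0], [0.0, [0, 0, -0.076], 0], [0.0, [0.003, -0.003, -0.077], 0], [0.0, [0.01, -0.01, -0.077], 1]])

```text
t: 5.7
eef_pos: [0.5082, -0.1203, 0.2517]
ee_rot: [-0.001, 0.568, 0.823, -0.0]
force: [0.4, -0.1, -4.8]
gripper_width: 0.097
```

Run:
```python
from h import *
cv2.imwrite("pics/s4.png",cams.grab_frame("side"))
go(.442,-.066,.250,1.8)
go(.42,.11,.250,1.571)
```

```text
t 5.75 tcp [ 0.5067 -0.1196  0.2517] a 1.933 F [-0.2  0.7 -3. ] w 8.1 mm | shift 0.073 -0.0416 0.0017 turn 7.6
t 5.75 tcp [ 0.5067 -0.1196  0.2517] a 1.933 F [-0.2  0.7 -3. ] w 8.1 mm | shift 0.2454 0.0001 0.0017 turn 20.7
```

View pics/s4.png

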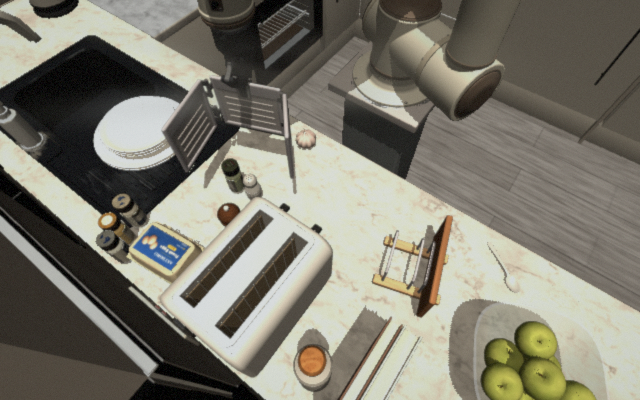

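Guard hangs level above the jar (seen at columns 165–290, rows 80–175), hollow clear of jars. Carry it across.

>>> arm_command(increments=[[0.0, [0.015, -0.01, 0], 1], [0.0, [0.035, -0.022, 0], 3], [0.0, [0.06, -0.033, 0], 6], [0.0, [0.085, -0.035, 0], 9], [0.0, [0.11, -0.032, 0], 12], [0.0, [0.135, -0.025, 0], 15], [0.0, [0.16, -0.018, 0], 17], [0.0, [0.185, -0.01, 0], 19]])

```text
t: 6.55
eef_pos: [0.4323, 0.0499, 0.2519]
ee_rot: [-0.0, 0.696, 0.718, -0.0]
force: [1.7, -0.4, -5.3]
gripper_width: 0.096
```

Run:
```python
from h import *
go(.42,.11,.250,1.571)
```

```text
t 6.55 tcp [0.4323 0.0499 0.2519] a 1.601 F [ 1.7 -0.4 -5.3] w 8.2 mm | shift 0.0604 -0.0105 0.0019 turn 1.7
```

>>> arm_command(increments=[[0.0, [0.022, -0.005, 0], 1], [0.0, [0.04, -0.008, 0], 1.7], [0.0, [0.053, -0.01, 0], 1.7], [0.0, [0.06, -0.01, 0.01], 1.7], [0.0, [0.06, -0.01, 0.03], 1.7], [0.0, [0.06, -0.01, 0.055], 1.7], [0.0, [0.06, -0.01, 0.075], 1.7], [0.0, [0.06, -0.01, 0.085], 1.7]])

```text
t: 7.35
eef_pos: [0.4202, 0.1082, 0.1648]
ee_rot: [-0.001, 0.706, 0.708, -0.001]
force: [0.3, 0.6, -5.0]
gripper_width: 0.092
```

Run:
```python
from h import *
cv2.imwrite("pics/s5.png",cams.grab_frame("side"))
cv2.imwrite("pics/t5.png",cams.grab_frame("top"))
go(.42,.11,.118,1.571)
```

```text
t 7.45 tcp [0.4206 0.1083 0.1658] a 1.573 F [ 1.7 -0.1 -4.9] w 8.2 mm | shift 0.0017 -0.0006 0.0478 turn 0.1
```

View pics/s5.png

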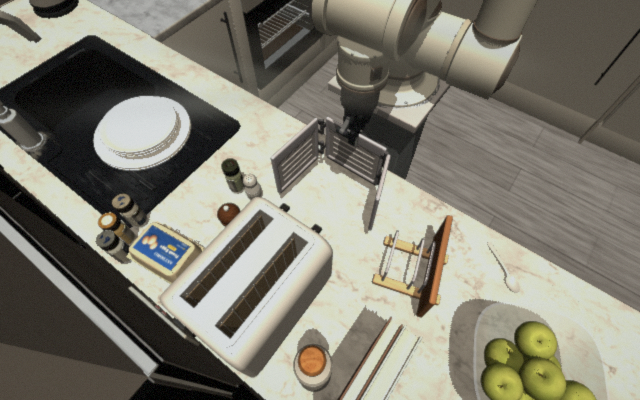

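View pics/t5.png

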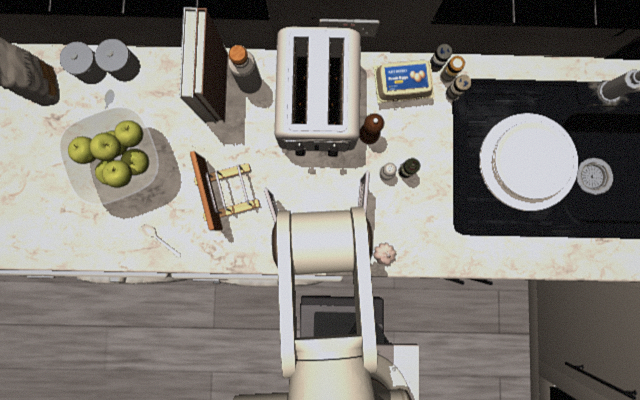

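>>> arm_command(increments=[[0.0, [0.001, 0, 0.015], 0], [0.0, [0.001, 0, 0.03], 0], [0.0, [0.001, 0, 0.04], 0], [0.0, [0.001, 0, 0.045], 0], [0.0, [0.001, 0, 0.048], 0], [0.0, [0.001, 0, 0.049], 0], [0.0, [0.001, 0, 0.049], 0]])

```text
t: 8.15
eef_pos: [0.4216, 0.1095, 0.1187]
ee_rot: [0.0, 0.706, 0.708, 0.0]
force: [-0.3, -0.4, -4.2]
gripper_width: 0.092
```

Run:
```python
from h import *
go(.42,.11,.116,1.571)
```

```text
t 8.15 tcp [0.4216 0.1095 0.1187] a 1.574 F [-0.3 -0.4 -4.2] w 7.8 mm | shift 0.0005 -0.0016 0.0027 turn 0.1
```

>>> arm_command(increments=[[0.0, [0, 0, 0.001], 0], [0.0, [0, 0, 0.002], 0], [0.0, [0, 0, 0.003], 0], [0.0, [0, 0, 0.003], 0]])

```text
t: 8.55
eef_pos: [0.4216, 0.1096, 0.1162]
ee_rot: [0.0, 0.706, 0.708, 0.0]
force: [-4.8, -0.9, 9.2]
gripper_width: 0.096
```

>>> arm_command(increments=[[0.0, [0, 0, -0.001], 0], [0.04, [0, 0, -0.001], 0], [0.04, [0, 0, -0.001], 0], [0.04, [0, 0, -0.001], 0], [0.04, [0, 0, -0.001], 0], [0.04, [0, 0, -0.001], 0]])

```text
t: 9.15
eef_pos: [0.4214, 0.1095, 0.1163]
ee_rot: [-0.0, 0.706, 0.708, 0.0]
force: [-0.2, -0.8, -0.7]
gripper_width: 0.462
```

>>> arm_command(increments=[[0.04, [0, 0, -0.01], 0], [0.04, [0, 0, -0.03], 0], [0.04, [0, 0, -0.055], 0], [0.04, [0, 0, -0.085], 0], [0.0, [0, 0, -0.105], 0], [0.0, [0, 0, -0.105], 0]])

```text
t: 9.75
eef_pos: [0.4223, 0.1096, 0.2247]
ee_rot: [0.001, 0.706, 0.708, 0.002]
force: [1.3, 0.1, -1.2]
gripper_width: 0.136
```

Run:
```python
from h import *
crop("side",cams.grab_frame("side"),260,100,420,240,5,"pics/s6.png")
crop("top",cams.grab_frame("top"),250,120,400,270,5,"pics/t6.png")
go(.42,.11,.116,1.571)
for n in ("top","side"):
    W=cams.calibration(n)["world_from_camera"]
    for q in ("guard","short_leaf","long_leaf"):
        for r in finder.find_in(q,n)[:1]: print(n,q,round(r["score"],2),(W@np.append(r["location"],1))[:3])
```

```text
t 9.85 tcp [0.4214 0.1095 0.2217] a 1.574 F [ 0.3 -0.9 -0.9] w 0.1 mm | shift 0.0005 -0.0014 0.1057 turn 0.1
top guard 0.88 [0.5352 0.0097 0.1453]
top short_leaf 0.44 [ 0.6131 -0.1142  0.104 ]
top long_leaf 0.66 [0.5509 0.0087 0.1402]
side guard 0.56 [0.4347 0.0511 0.0919]
side short_leaf 0.82 [0.5095 0.2262 0.1473]
side long_leaf 0.66 [0.5149 0.0049 0.0895]
```

View pics/s6.png

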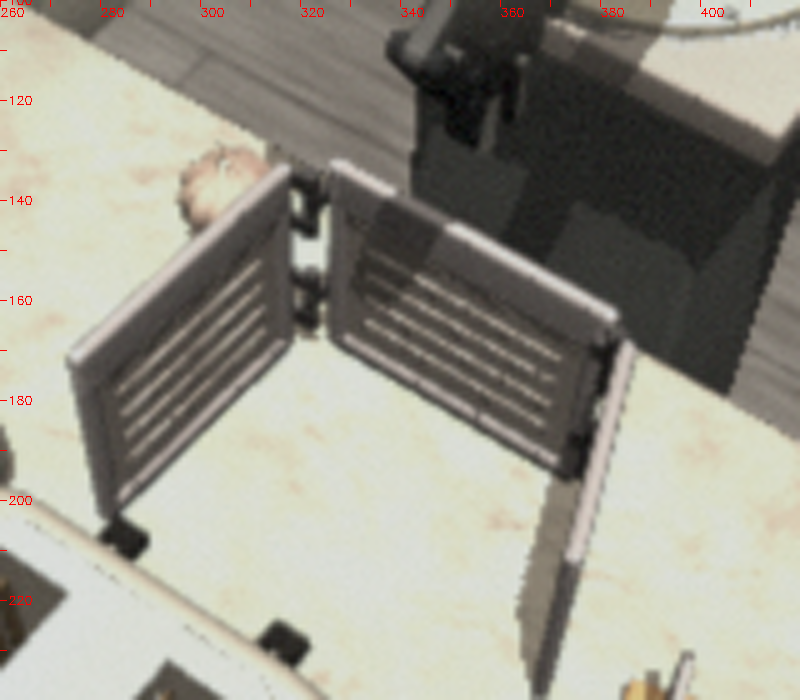

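View pics/t6.png

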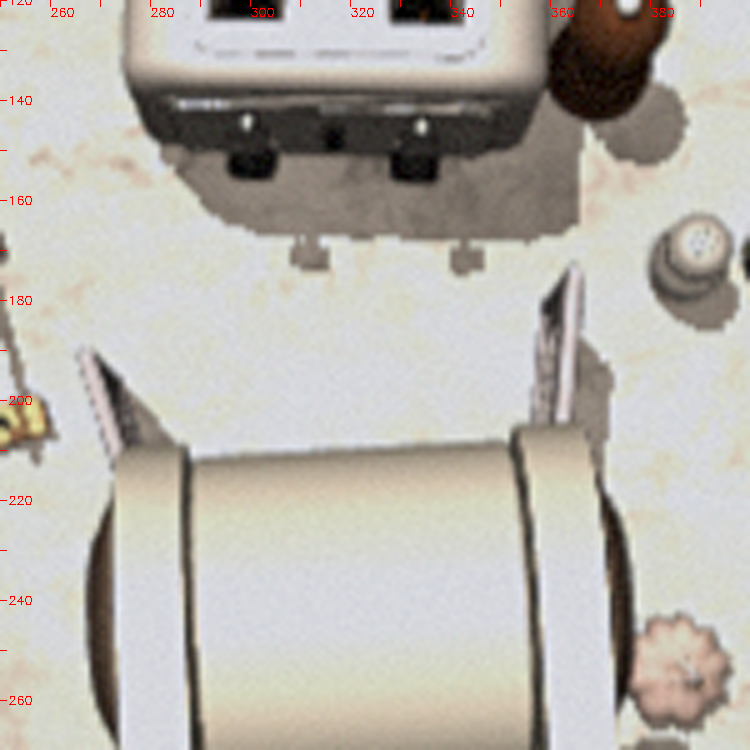

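Run:
```python
from h import *
obs=[("top",1,'b',(266.5,190)),("top",2,'b',(362.5,174)),
("side",0,'a',(326.5,133)),("side",0,'b',(381.5,163)),("side",2,'b',(274.5,171)),("side",2,'a',(315.5,134.5)),("side",1,'a',(384.5,170)),("side",1,'b',(374,211))]
x,r=fit(obs,[.42,.11,0.,1.9,1.7]);print(x);print(r.round(1).tolist())
for p in guard_tops(x[:3],x[3],x[4]): print(p.tolist())
print(px2w("top",(266.5,190),.15),px2w("top",(362.5,174),.15))
```

```text
[ 0.4239  0.1087 -0.0061  1.9247  1.6057]
[[0.1, -1.5], [1.2, -2.2], [-0.8, -2.0], [1.4, 0.3], [0.2, 1.7], [1.4, -2.6], [0.7, -2.3], [0.2, 1.4]]
[[0.4189306320868631, 0.02870411641784923], [0.42793046632427734, 0.028649493171273216], [0.4289015462634066, 0.18864654628085964], [0.41990171202599236, 0.18870116952743565]]
[[0.43334544880013753, 0.19494388663697837], [0.544279741399304, 0.23516307018814592], [0.5412121765521811, 0.2436241603016417], [0.4302778839530146, 0.20340497675047411]]
[[0.4381366613908194, 0.017951837292147485], [0.5880109534526817, 0.011812083310463573], [0.5876425682137807, 0.0028196257867518504], [0.4377682761519184, 0.008959379768435749]]
[0.539  0.2394 0.15  ] [0.5824 0.0102 0.15  ]
```

Run:
```python
from h import *
p=monitor.read_state()["eef_pos"];H=np.array([.428,.193]);r=.085
for th in [2.15,2.0,1.9,1.8,1.7,1.6,1.5,1.4,1.3,1.2,1.1,1.,.9,.8,.7,.6,.5,.4,.3,.2,.15,.1,.06,.03,0]:
    d=np.array([np.sin(th),-np.cos(th)]);o=np.array([np.cos(th),np.sin(th)])
    c=H+d*r+o*(.010+.0145*abs(o[0])+.011*abs(o[1]))
    print(th,c.round(3),"shift",(c[1]-p[1]).round(3),(c[0]-p[0]).round(3))
print(p)
```

```text
2.15 [0.484 0.262] shift 0.153 0.063
2.0 [0.494 0.252] shift 0.143 0.073
1.9 [0.5   0.244] shift 0.135 0.079
1.8 [0.505 0.236] shift 0.126 0.084
1.7 [0.509 0.227] shift 0.117 0.088
1.6 [0.512 0.217] shift 0.107 0.091
1.5 [0.514 0.209] shift 0.099 0.093
1.4 [0.516 0.202] shift 0.092 0.095
1.3 [0.516 0.194] shift 0.084 0.095
1.2 [0.516 0.186] shift 0.076 0.095
1.1 [0.516 0.178] shift 0.068 0.095
1.0 [0.514 0.17 ] shift 0.06 0.093
0.9 [0.512 0.162] shift 0.052 0.091
0.8 [0.508 0.154] shift 0.044 0.087
0.7 [0.504 0.146] shift 0.037 0.083
0.6 [0.499 0.139] shift 0.029 0.078
0.5 [0.493 0.132] shift 0.022 0.072
0.4 [0.487 0.125] shift 0.016 0.065
0.3 [0.479 0.12 ] shift 0.01 0.058
0.2 [0.471 0.115] shift 0.005 0.05
0.15 [0.466 0.113] shift 0.003 0.045
0.1 [0.462 0.111] shift 0.001 0.041
0.06 [0.458 0.11 ] shift 0.0 0.037
0.03 [0.455 0.109] shift -0.001 0.034
0 [0.452 0.108] shift -0.002 0.031
[0.4212 0.1095 0.2208]
```

>>> arm_command(increments=[[0.0, [0.04, 0.016, 0], 0], [0.0, [0.08, 0.032, 0], 0], [0.0, [0.12, 0.048, 0], 0], [0.0, [0.162, 0.063, 0], 0], [0.0, [0.162, 0.063, 0.04], 0], [0.0, [0.162, 0.063, 0.08], 0], [0.0, [0.162, 0.063, 0.12], 0], [0.0, [0.162, 0.063, 0.12], 0]])

```text
t: 10.95
eef_pos: [0.4813, 0.2708, 0.0963]
ee_rot: [-0.002, 0.706, 0.708, -0.004]
force: [-0.9, -0.3, 0.7]
gripper_width: 0.006
```

Run:
```python
from h import *
crop("side",cams.grab_frame("side"),260,100,420,240,5,"pics/s7.png")
go(.484,.262,.10,1.574);go(.514,.209,.10,1.574);
```

```text
t 11.0 tcp [0.4828 0.2713 0.0998] a 1.574 F [ 0.7 -0.1  1.1] w -0.5 mm | shift -0.0093 0.0011 -0.0002 turn -0.0
t 11.0 tcp [0.4828 0.2713 0.0998] a 1.574 F [ 0.7 -0.1  1.1] w -0.5 mm | shift -0.0624 0.031 -0.0002 turn -0.0
```

View pics/s7.png

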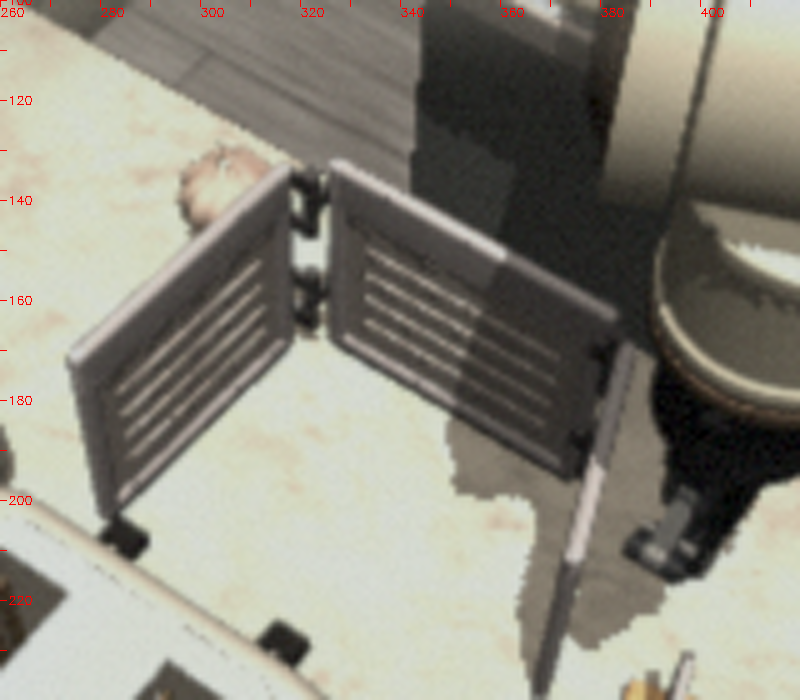

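>>> arm_command(increments=[[0.0, [-0.018, 0.01, 0], 0], [0.0, [-0.027, 0.017, 0], 0], [0.0, [-0.035, 0.022, 0], 0], [0.0, [-0.044, 0.026, 0], 0], [0.0, [-0.054, 0.029, 0], 0], [0.0, [-0.062, 0.031, 0], 0], [0.0, [-0.069, 0.033, 0], 0], [0.0, [-0.077, 0.033, 0], 0]])

```text
t: 11.8
eef_pos: [0.5172, 0.1943, 0.1013]
ee_rot: [-0.0, 0.706, 0.708, 0.0]
force: [-0.2, 1.5, -0.3]
gripper_width: 0.002
```

Run:
```python
from h import *
crop("side",cams.grab_frame("side"),260,100,420,240,5,"pics/s8.png")
go(.504,.146,.10,1.574);
```

```text
t 11.85 tcp [0.5172 0.1933 0.1013] a 1.573 F [ 1.2 -0.  -0.1] w 0.2 mm | shift -0.0473 -0.0133 0.0013 turn -0.0
```

View pics/s8.png

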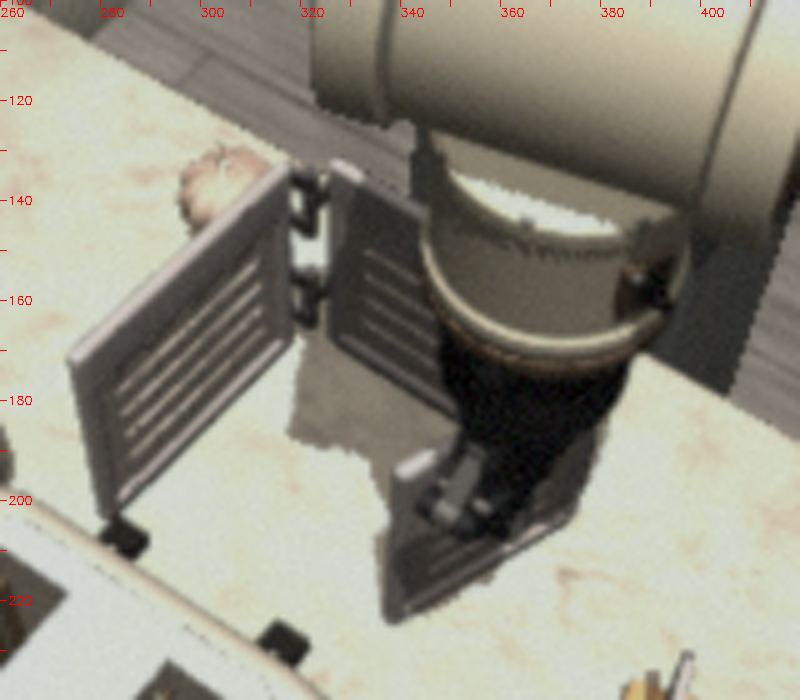

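>>> arm_command(increments=[[0.0, [-0.007, -0.001, 0], 0], [0.0, [-0.015, -0.001, 0], 0], [0.0, [-0.023, -0.003, 0], 0], [0.0, [-0.031, -0.005, 0], 0], [0.0, [-0.039, -0.009, 0], 0], [0.0, [-0.047, -0.013, 0], 0], [0.0, [-0.054, -0.018, 0], 0], [0.0, [-0.061, -0.024, 0], 0]])

```text
t: 12.65
eef_pos: [0.4928, 0.1331, 0.1013]
ee_rot: [-0.0, 0.706, 0.708, 0.0]
force: [0.8, 1.7, 1.0]
gripper_width: 0.004
```

Run:
```python
from h import *
crop("side",cams.grab_frame("side"),260,100,420,240,5,"pics/s9.png")
go(.458,.11,.10,1.574);
```

```text
t 12.7 tcp [0.4921 0.1324 0.1013] a 1.573 F [ 0.9 -1.  -1.1] w -0.1 mm | shift -0.0223 -0.0341 0.0013 turn -0.0
```

View pics/s9.png

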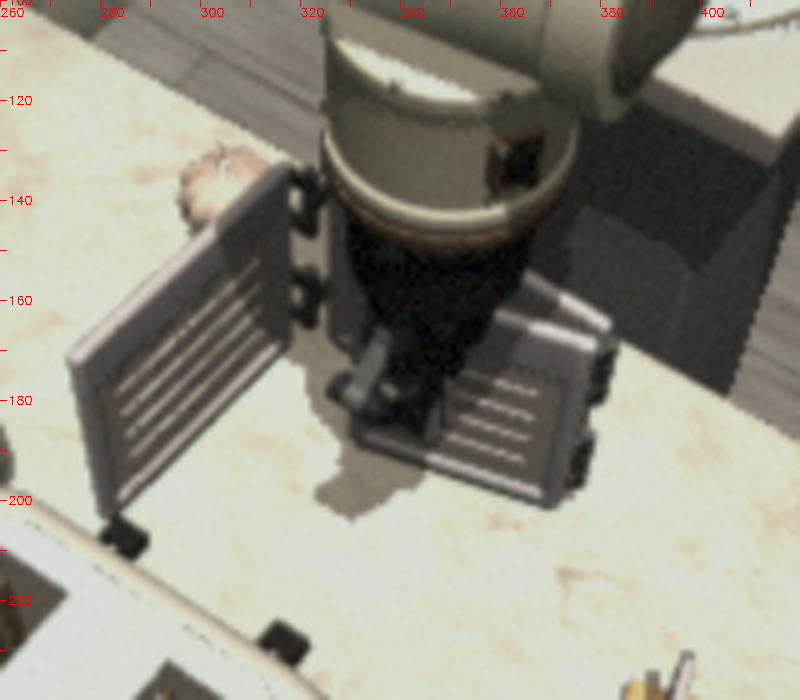

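>>> arm_command(increments=[[0.0, [-0.007, -0.005, 0], 0], [0.0, [-0.012, -0.013, 0], 0], [0.0, [-0.017, -0.021, 0], 0], [0.0, [-0.019, -0.026, 0], 0], [0.0, [-0.021, -0.03, 0], 0], [0.0, [-0.022, -0.034, 0], 0], [0.0, [-0.023, -0.036, 0], 0], [0.0, [-0.023, -0.036, 0], 0]])

```text
t: 13.5
eef_pos: [0.4572, 0.1106, 0.1013]
ee_rot: [-0.0, 0.706, 0.708, -0.0]
force: [0.8, -0.8, 0.4]
gripper_width: 0.001
```

Run:
```python
from h import *
crop("side",cams.grab_frame("side"),260,100,420,240,5,"pics/s10.png")
go(.452,.11,.10,1.574);
```

```text
t 13.55 tcp [0.4574 0.1106 0.1013] a 1.574 F [ 0.6 -0.1  0.2] w -0.1 mm | shift -0.0006 -0.0054 0.0013 turn -0.0
```

View pics/s10.png

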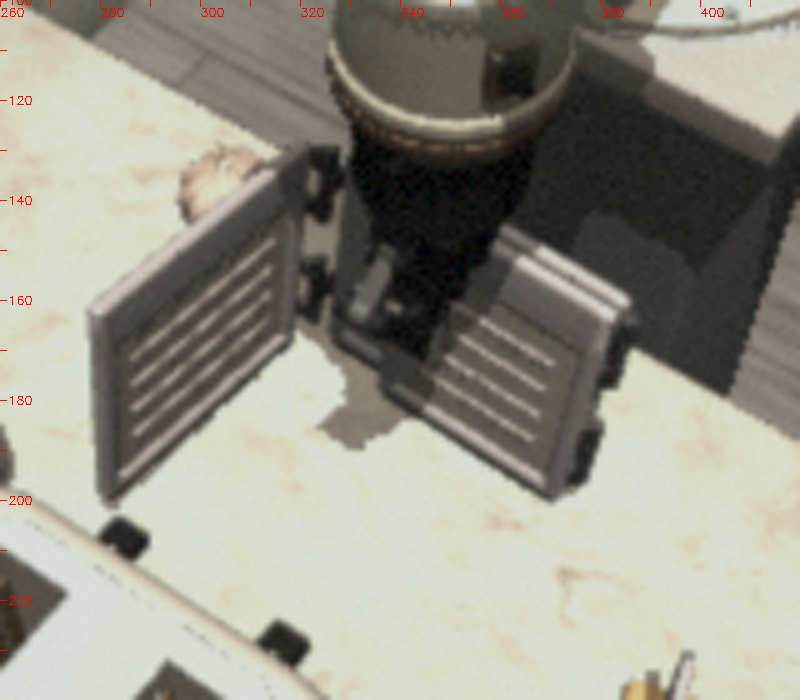

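>>> arm_command(increments=[[0.0, [0, 0.001, 0], 0], [0.0, [0, 0.002, 0], 0], [0.0, [0, 0.003, 0], 0], [0.0, [0, 0.004, 0], 0], [0.0, [0, 0.005, 0], 0], [0.0, [0, 0.006, 0], 0], [0.0, [0, 0.007, 0], 0], [0.0, [0, 0.008, 0], 0]])

```text
t: 14.35
eef_pos: [0.4654, 0.1106, 0.1013]
ee_rot: [-0.0, 0.706, 0.708, 0.0]
force: [0.7, 0.2, 0.9]
gripper_width: 0.001
```

Run:
```python
from h import *
crop("side",cams.grab_frame("side"),260,100,420,240,5,"pics/s11.png")
go(.452,.11,.10,1.574);
```

```text
t 14.4 tcp [0.4656 0.1107 0.1013] a 1.574 F [0.6 0.1 0.8] w -0.2 mm | shift -0.0006 -0.0136 0.0013 turn -0.0
```

View pics/s11.png

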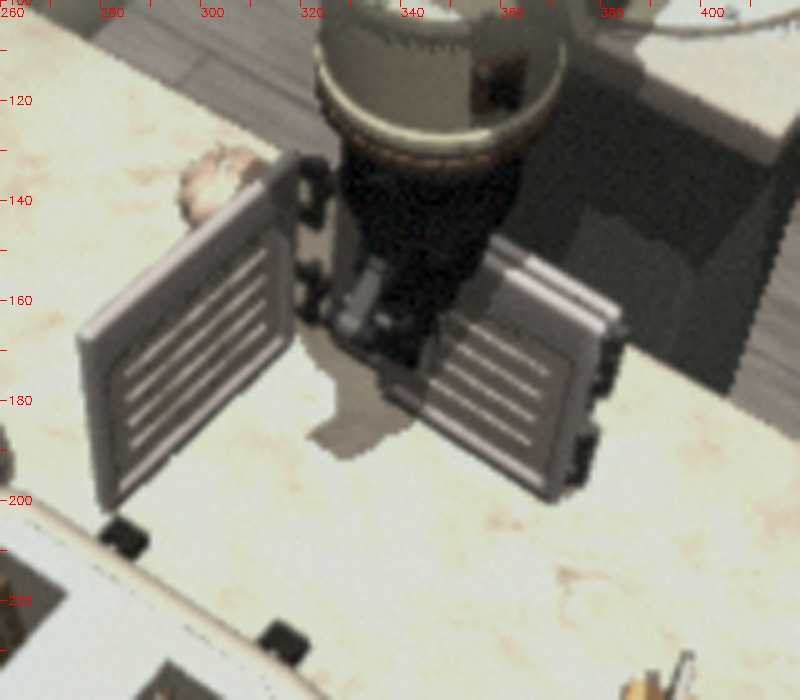

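>>> arm_command(increments=[[0.0, [0, 0.001, 0], 0], [0.0, [0, 0.002, 0], 0], [0.0, [0, 0.003, 0], 0], [0.0, [0, 0.004, 0], 0], [0.0, [0, 0.005, 0], 0], [0.0, [0, 0.007, 0], 0], [0.0, [0, 0.01, 0], 0], [0.0, [0, 0.015, 0], 0]])

```text
t: 15.2
eef_pos: [0.4805, 0.1107, 0.1013]
ee_rot: [-0.0, 0.706, 0.708, -0.0]
force: [-0.2, -0.3, 0.1]
gripper_width: -0.001
```

>>> arm_command(increments=[[0.0, [0, 0.01, -0.02], 0], [0.0, [0, 0.015, -0.06], 0], [0.0, [0, 0.015, -0.1], 0], [0.0, [0, 0.015, -0.12], 0], [0.0, [0.05, 0.015, -0.12], 0], [0.0, [0.1, 0.01, -0.12], 0], [0.0, [0.15, 0, -0.12], 0], [0.0, [0.18, 0, -0.12], 0]])

```text
t: 16.0
eef_pos: [0.4789, 0.2936, 0.2213]
ee_rot: [-0.0, 0.706, 0.709, 0.0]
force: [0.7, -0.4, 0.3]
gripper_width: 0.001
```

Run:
```python
from h import *
crop("side",cams.grab_frame("side"),260,100,420,240,5,"pics/s12.png")
crop("top",cams.grab_frame("top"),250,120,400,270,5,"pics/t12.png")
go(.452,.11,.10,1.574);
```

```text
t 16.1 tcp [0.4793 0.2941 0.2209] a 1.577 F [ 0.5 -0.5 -0.2] w 0.2 mm | shift -0.1839 -0.0285 0.1209 turn 0.2
```

View pics/s12.png

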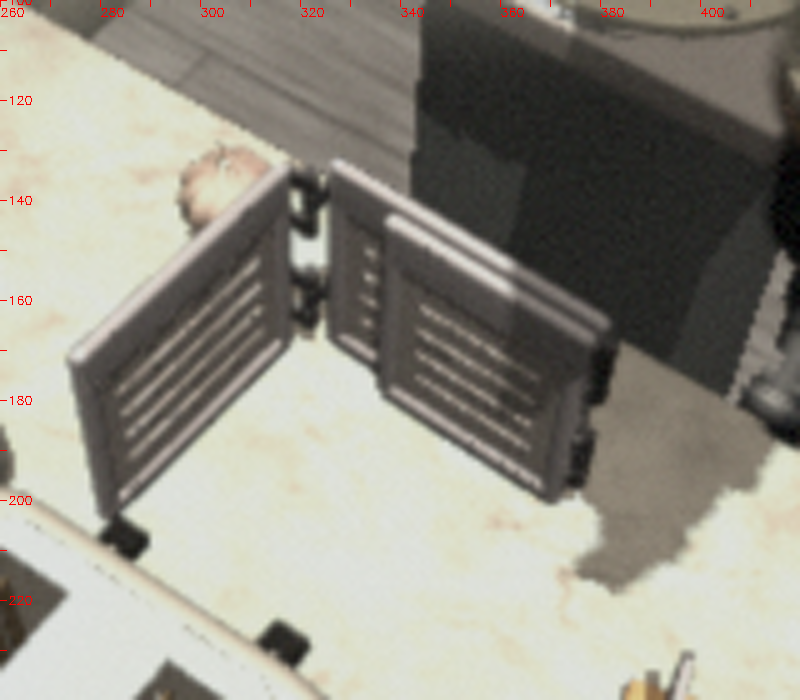

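View pics/t12.png

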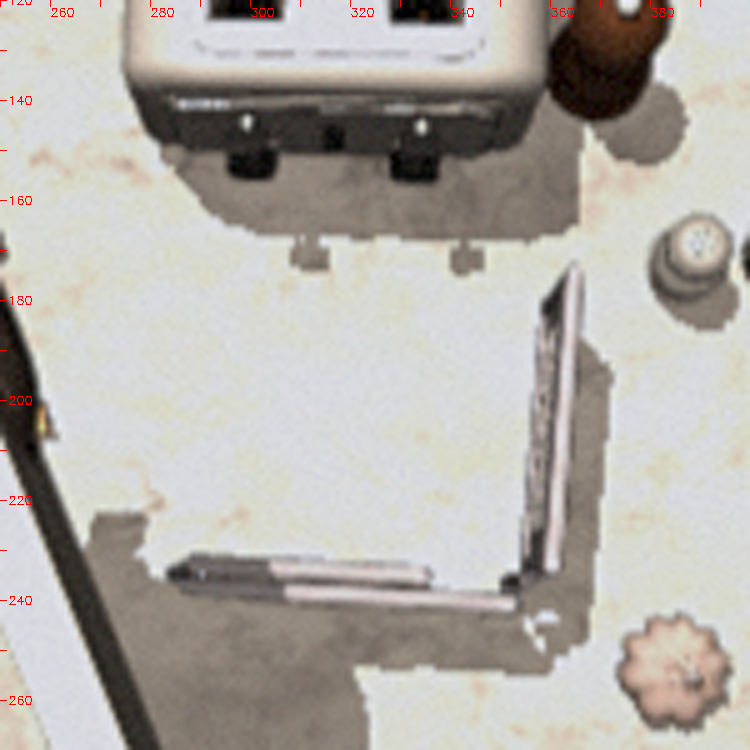

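Run:
```python
from h import *
obs=[("top",2,'b',(362.8,173.5)),("top",2,'a',(359,233)),("top",0,'a',(350.5,240.5)),("top",1,'b',(333.3,234.5)),
("side",0,'a',(326.5,133)),("side",0,'b',(380,164)),("side",2,'b',(274.5,171)),("side",2,'a',(315.5,134)),("side",1,'b',(337,144.5)),("side",1,'a',(378.5,168))]
for o in (obs,obs[:4]+obs[6:9]):
    x,r=fit(o,[.42,.11,0.,.05,1.7]);print(x);print(r.round(1).tolist())
H=np.array([x[0]+.011,x[1]-.084]);r=.11
go(.555,-.035,.221,0.)
for th in [1.75,1.6,1.5,1.4,1.3,1.2,1.1,1.,.9,.8,.7,.6,.5,.4,.3,.2,.15,.1,.06,.03,0]:
    d=np.array([np.sin(th),np.cos(th)]);o=np.array([np.cos(th),-np.sin(th)])
    c=H+d*r+o*(.0155+.012*abs(o[0])+.022*abs(o[1]))
    print(th,c.round(3))
```

```text
[ 0.4278  0.1115 -0.0424  0.0084  1.5879]
[[1.1, -1.9], [0.4, 1.1], [2.3, -0.6], [2.1, -0.8], [-0.1, -1.2], [2.4, 1.9], [-0.1, 1.8], [2.1, -1.5], [0.4, -1.0], [1.1, 1.1]]
[ 0.4546  0.1099 -0.3685 -0.1124  1.2645]
[[1.0, -1.6], [0.2, 1.3], [0.7, -1.2], [1.0, -0.9], [0.1, 1.6], [2.4, -1.6], [1.2, -0.4]]
t 16.1 tcp [0.4793 0.2941 0.2209] a 1.577 F [ 0.5 -0.5 -0.2] w 0.2 mm | shift -0.3296 0.0736 -0.0001 turn 90.4
1.75 [ 0.567 -0.032]
1.6 [ 0.574 -0.015]
1.5 [ 0.578 -0.004]
1.4 [0.581 0.006]
1.3 [0.582 0.017]
1.2 [0.583 0.028]
1.1 [0.582 0.04 ]
1.0 [0.58  0.051]
0.9 [0.577 0.063]
0.8 [0.572 0.074]
0.7 [0.566 0.085]
0.6 [0.559 0.095]
0.5 [0.55  0.105]
0.4 [0.541 0.114]
0.3 [0.53  0.121]
0.2 [0.518 0.127]
0.15 [0.512 0.13 ]
0.1 [0.506 0.132]
0.06 [0.501 0.134]
0.03 [0.497 0.135]
0 [0.493 0.136]
```

```bash
cat > lt.py <<'E'
from h import *
H=np.array([.434,.026]);r=.11;p=monitor.read_state()["eef_pos"]
def table(p,hx=.012):
  for th in [1.75,1.6,1.5,1.4,1.3,1.2,1.1,1.,.9,.8,.7,.6,.5,.4,.3,.2,.15,.1,.06]:
    t=th+.04
    d=np.array([np.sin(t),np.cos(t)]);o=np.array([np.cos(t),-np.sin(t)])
    c=H+d*r+o*(.0155+hx*abs(o[0])+.022*abs(o[1]))
    print(th,c.round(3),"a=0 shift x,y:",(c-p[:2])[0].round(3),-(c-p[:2])[1].round(3))
E
python3 -c "
from lt import *
table(p);go(.562,-.045,.221,0)"
```

```text
1.75 [ 0.533 -0.037] a=0 shift x,y: 0.053 0.331
1.6 [ 0.541 -0.02 ] a=0 shift x,y: 0.062 0.314
1.5 [ 0.545 -0.008] a=0 shift x,y: 0.066 0.303
1.4 [0.548 0.002] a=0 shift x,y: 0.069 0.292
1.3 [0.55  0.013] a=0 shift x,y: 0.071 0.282
1.2 [0.551 0.024] a=0 shift x,y: 0.072 0.27
1.1 [0.551 0.035] a=0 shift x,y: 0.072 0.259
1.0 [0.549 0.047] a=0 shift x,y: 0.07 0.247
0.9 [0.547 0.058] a=0 shift x,y: 0.067 0.236
0.8 [0.543 0.07 ] a=0 shift x,y: 0.063 0.224
0.7 [0.537 0.081] a=0 shift x,y: 0.058 0.213
0.6 [0.53  0.091] a=0 shift x,y: 0.051 0.203
0.5 [0.522 0.101] a=0 shift x,y: 0.043 0.193
0.4 [0.513 0.11 ] a=0 shift x,y: 0.034 0.184
0.3 [0.503 0.118] a=0 shift x,y: 0.024 0.176
0.2 [0.492 0.125] a=0 shift x,y: 0.012 0.169
0.15 [0.486 0.128] a=0 shift x,y: 0.006 0.166
0.1 [0.48  0.131] a=0 shift x,y: 0.0 0.163
0.06 [0.474 0.132] a=0 shift x,y: -0.005 0.162
t 16.1 tcp [0.4793 0.2941 0.2209] a 1.577 F [ 0.5 -0.5 -0.2] w 0.2 mm | shift -0.3396 0.0805 -0.0001 turn 90.4
```

>>> arm_command(increments=[[0.0, [-0.02, 0.003, 0], 8], [0.0, [-0.05, 0.008, 0], 16], [0.0, [-0.09, 0.015, 0], 24], [0.0, [-0.13, 0.022, 0], 32], [0.0, [-0.17, 0.03, 0], 40], [0.0, [-0.21, 0.04, 0], 48], [0.0, [-0.25, 0.055, 0], 56], [0.0, [-0.29, 0.07, 0], 64]])

```text
t: 16.9
eef_pos: [0.5509, -0.0016, 0.2215]
ee_rot: [0.0, 0.975, 0.223, 0.0]
force: [1.5, -0.1, 0.7]
gripper_width: 0.001
```

```bash
python3 -c "
from h import *
go(.562,-.045,.115,0)"
```

```text
t 16.9 tcp [ 0.5509 -0.0016  0.2215] a 0.45 F [ 1.5 -0.1  0.7] w 0.1 mm | shift -0.0089 0.0439 0.1065 turn 25.8
```

>>> arm_command(increments=[[0.0, [-0.015, 0.015, 0], 8], [0.0, [-0.03, 0.028, 0], 16], [0.0, [-0.033, 0.032, 0], 24], [0.0, [-0.033, 0.032, 0.02], 25.8], [0.0, [-0.033, 0.032, 0.06], 25.8], [0.0, [-0.033, 0.032, 0.095], 25.8], [0.0, [-0.033, 0.032, 0.1065], 25.8], [0.0, [-0.033, 0.032, 0.1065], 25.8]])

```text
t: 17.7
eef_pos: [0.5346, -0.0427, 0.1139]
ee_rot: [-0.0, 1.0, 0.003, -0.001]
force: [0.9, 1.1, 0.1]
gripper_width: 0.003
```

Run:
```python
from lt import *
crop("side",cams.grab_frame("side"),240,90,400,230,5,"pics/s13.png")
table(p);go(.535,-.045,.115,0)
```

```text
1.75 [ 0.533 -0.037] a=0 shift x,y: -0.002 -0.006
1.6 [ 0.541 -0.02 ] a=0 shift x,y: 0.006 -0.023
1.5 [ 0.545 -0.008] a=0 shift x,y: 0.011 -0.034
1.4 [0.548 0.002] a=0 shift x,y: 0.014 -0.044
1.3 [0.55  0.013] a=0 shift x,y: 0.016 -0.055
1.2 [0.551 0.024] a=0 shift x,y: 0.016 -0.066
1.1 [0.551 0.035] a=0 shift x,y: 0.016 -0.078
1.0 [0.549 0.047] a=0 shift x,y: 0.015 -0.089
0.9 [0.547 0.058] a=0 shift x,y: 0.012 -0.101
0.8 [0.543 0.07 ] a=0 shift x,y: 0.008 -0.112
0.7 [0.537 0.081] a=0 shift x,y: 0.003 -0.123
0.6 [0.53  0.091] a=0 shift x,y: -0.004 -0.134
0.5 [0.522 0.101] a=0 shift x,y: -0.012 -0.144
0.4 [0.513 0.11 ] a=0 shift x,y: -0.021 -0.153
0.3 [0.503 0.118] a=0 shift x,y: -0.032 -0.161
0.2 [0.492 0.125] a=0 shift x,y: -0.043 -0.168
0.15 [0.486 0.128] a=0 shift x,y: -0.049 -0.171
0.1 [0.48  0.131] a=0 shift x,y: -0.055 -0.173
0.06 [0.474 0.132] a=0 shift x,y: -0.06 -0.175
t 17.75 tcp [ 0.5354 -0.0427  0.1155] a 0.006 F [ 0.1 -0.5  0.4] w 0.3 mm | shift -0.0004 0.0023 0.0005 turn 0.3
```

View pics/s13.png

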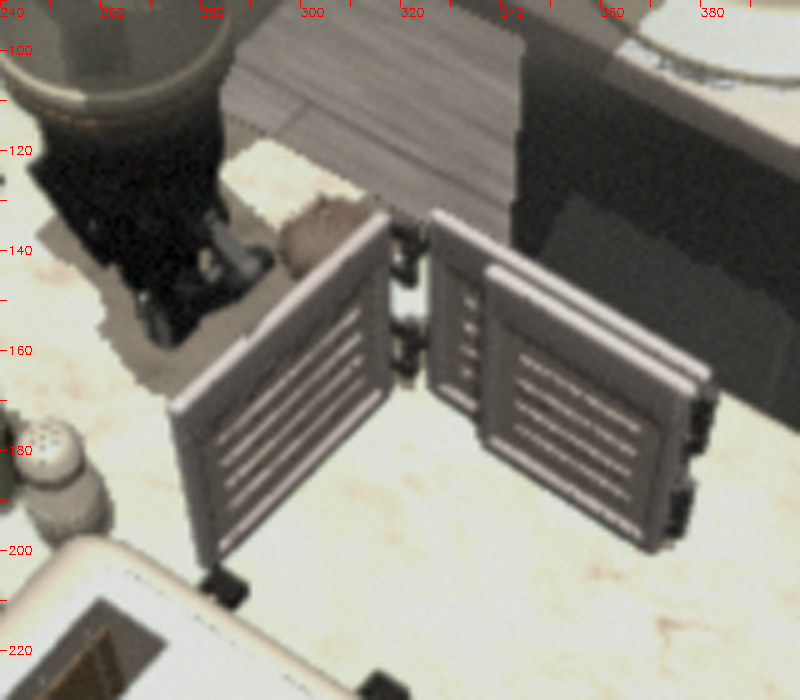

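>>> arm_command(increments=[[0.0, [0.003, -0.012, 0], 0], [0.0, [0.006, -0.023, 0], 0], [0.0, [0.011, -0.034, 0], 0], [0.0, [0.014, -0.044, 0], 0], [0.0, [0.016, -0.055, 0], 0], [0.0, [0.016, -0.066, 0], 0], [0.0, [0.016, -0.078, 0], 0], [0.0, [0.015, -0.089, 0], 0]])

```text
t: 18.55
eef_pos: [0.5495, 0.0478, 0.1148]
ee_rot: [-0.0, 1.0, 0.003, -0.0]
force: [0.1, -1.2, 0.3]
gripper_width: -0.004
```

Run:
```python
from lt import *
crop("side",cams.grab_frame("side"),240,90,400,230,5,"pics/s14.png")
table(p);go(.535,-.045,.115,0)
```

```text
1.75 [ 0.533 -0.037] a=0 shift x,y: -0.017 0.084
1.6 [ 0.541 -0.02 ] a=0 shift x,y: -0.008 0.068
1.5 [ 0.545 -0.008] a=0 shift x,y: -0.004 0.056
1.4 [0.548 0.002] a=0 shift x,y: -0.001 0.046
1.3 [0.55  0.013] a=0 shift x,y: 0.001 0.035
1.2 [0.551 0.024] a=0 shift x,y: 0.002 0.024
1.1 [0.551 0.035] a=0 shift x,y: 0.001 0.013
1.0 [0.549 0.047] a=0 shift x,y: -0.0 0.001
0.9 [0.547 0.058] a=0 shift x,y: -0.003 -0.011
0.8 [0.543 0.07 ] a=0 shift x,y: -0.007 -0.022
0.7 [0.537 0.081] a=0 shift x,y: -0.012 -0.033
0.6 [0.53  0.091] a=0 shift x,y: -0.019 -0.044
0.5 [0.522 0.101] a=0 shift x,y: -0.027 -0.054
0.4 [0.513 0.11 ] a=0 shift x,y: -0.036 -0.063
0.3 [0.503 0.118] a=0 shift x,y: -0.047 -0.071
0.2 [0.492 0.125] a=0 shift x,y: -0.058 -0.077
0.15 [0.486 0.128] a=0 shift x,y: -0.064 -0.08
0.1 [0.48  0.131] a=0 shift x,y: -0.07 -0.083
0.06 [0.474 0.132] a=0 shift x,y: -0.075 -0.085
t 18.6 tcp [0.5492 0.049  0.1148] a 0.007 F [0.1 2.  0.4] w 0.1 mm | shift -0.0149 0.0939 -0.0002 turn 0.4
```

View pics/s14.png

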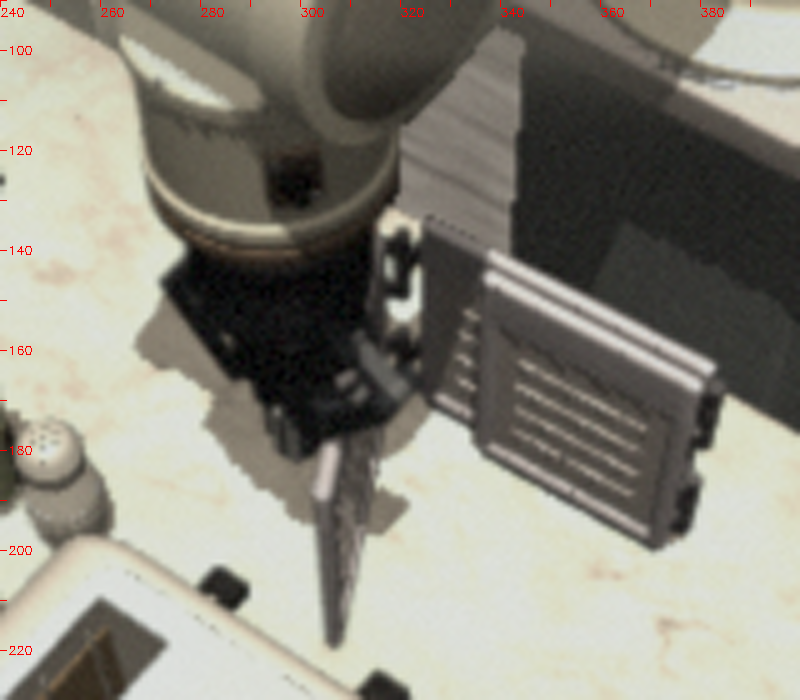

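>>> arm_command(increments=[[0.0, [-0.003, -0.011, 0], 0], [0.0, [-0.007, -0.022, 0], 0], [0.0, [-0.012, -0.033, 0], 0], [0.0, [-0.019, -0.044, 0], 0], [0.0, [-0.027, -0.054, 0], 0], [0.0, [-0.036, -0.063, 0], 0], [0.0, [-0.036, -0.063, 0], 0]])

```text
t: 19.3
eef_pos: [0.512, 0.1107, 0.1149]
ee_rot: [-0.0, 1.0, 0.004, -0.0]
force: [-0.1, -0.8, -0.2]
gripper_width: 0.002
```

Run:
```python
from lt import *
crop("side",cams.grab_frame("side"),240,90,400,230,5,"pics/s15.png")
go(.474,.132,.115,0)
```

```text
t 19.35 tcp [0.5127 0.11   0.115 ] a 0.007 F [0.7 0.1 0.1] w -0.1 mm | shift -0.0385 -0.0223 0.0 turn 0.4
```

View pics/s15.png

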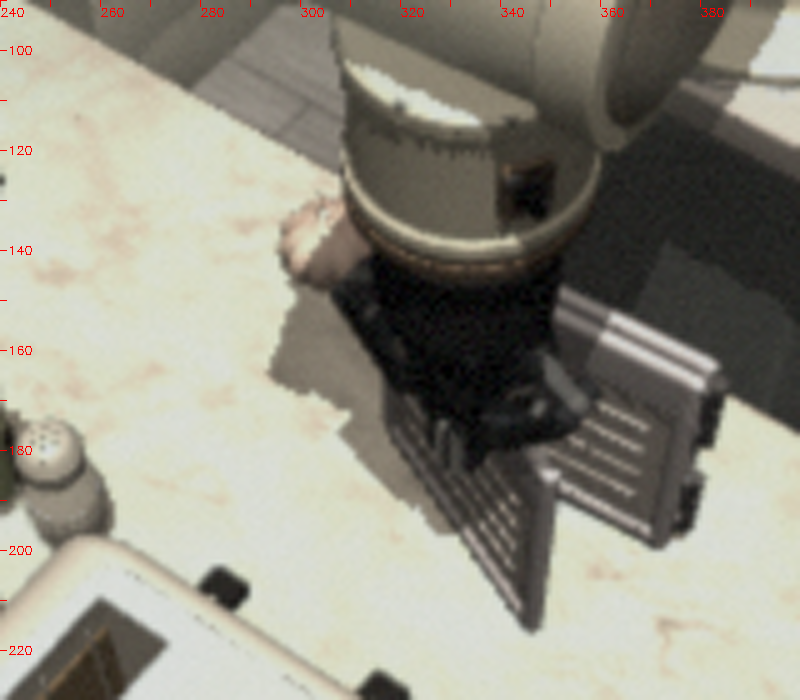

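Run:
```python
from lt import *
for th in (.3,.4,.5,.6,.7):
    print(th,[w2px("side",[*((P[1]+P[2])/2),.15]).round(1) for P in guard_tops([.4265,.1105,-.04],0,th)[2:]])
```

```text
0.3 [array([357.7, 180.2])]
0.4 [array([351.6, 182.9])]
0.5 [array([345.1, 185.1])]
0.6 [array([338.4, 186.8])]
0.7 [array([331.4, 187.9])]
```

>>> arm_command(increments=[[0.0, [-0.005, -0.004, 0], 0], [0.0, [-0.01, -0.008, 0], 0], [0.0, [-0.015, -0.012, 0], 0], [0.0, [-0.02, -0.015, 0], 0], [0.0, [-0.024, -0.017, 0], 0], [0.0, [-0.027, -0.018, 0], 0], [0.0, [-0.027, -0.018, 0], 0]])

```text
t: 20.05
eef_pos: [0.4858, 0.1274, 0.1149]
ee_rot: [-0.0, 1.0, 0.003, 0.0]
force: [-0.0, 0.5, 0.6]
gripper_width: -0.003
```

Run:
```python
from lt import *
crop("side",cams.grab_frame("side"),240,90,400,230,5,"pics/s16.png")
go(.474,.132,.115,0)
for th in (0,.1,.2,.3):
    print(th,[w2px("side",[*((P[1]+P[2])/2),.15]).round(1) for P in guard_tops([.4265,.1105,-.04],0,th)[2:]])
```

```text
t 20.1 tcp [0.486  0.1274 0.1149] a 0.006 F [ 0.1 -0.   0.2] w 0.1 mm | shift -0.012 -0.0047 -0.0001 turn 0.4
0 [array([373.1, 169.3])]
0.1 [array([368.5, 173.3])]
0.2 [array([363.4, 177. ])]
0.3 [array([357.7, 180.2])]
```

View pics/s16.png

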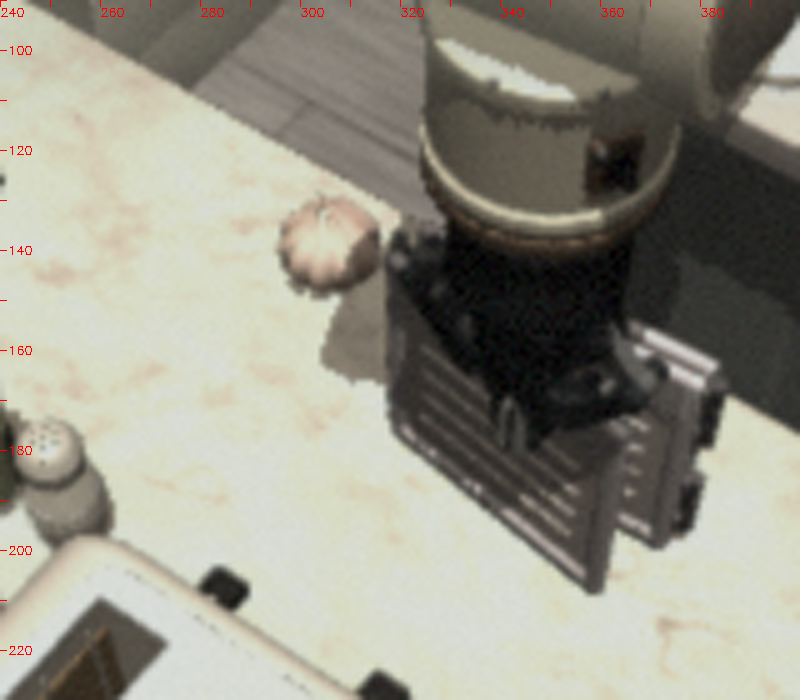

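>>> arm_command(increments=[[0.0, [-0.002, -0.001, 0], 0], [0.0, [-0.004, -0.002, 0], 0], [0.0, [-0.006, -0.003, 0], 0], [0.0, [-0.008, -0.004, 0], 0], [0.0, [-0.01, -0.004, 0], 0], [0.0, [-0.012, -0.005, 0], 0], [0.0, [-0.012, -0.005, 0], 0]])

```text
t: 20.8
eef_pos: [0.4738, 0.1323, 0.1148]
ee_rot: [-0.0, 1.0, 0.003, -0.0]
force: [0.6, 0.3, 0.7]
gripper_width: 0.002
```

Run:
```python
from lt import *
crop("side",cams.grab_frame("side"),240,90,400,230,5,"pics/s17.png")
go(.474,.132,.115,0)
```

```text
t 20.85 tcp [0.474  0.1323 0.1149] a 0.006 F [ 0.4 -0.4 -0.5] w 0.1 mm | shift 0.0 0.0003 -0.0001 turn 0.4
```

View pics/s17.png

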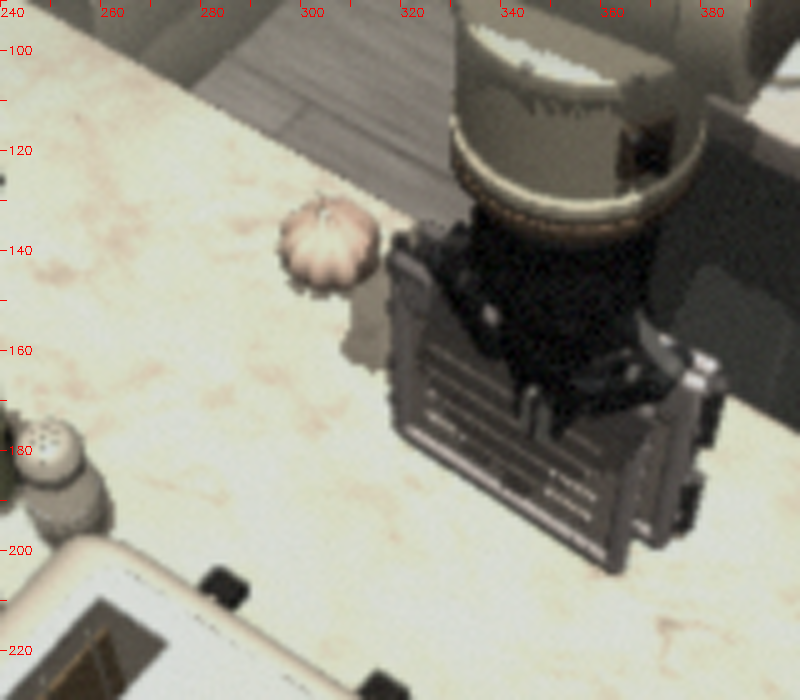

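>>> arm_command(increments=[[0.0, [-0.001, 0, 0], 0], [0.0, [-0.002, 0, 0], 0], [0.0, [-0.003, 0, 0], 0], [0.0, [-0.004, 0, 0], 0], [0.0, [-0.005, 0, 0], 0], [0.0, [-0.005, 0, 0], 0]])

```text
t: 21.45
eef_pos: [0.4689, 0.1322, 0.1148]
ee_rot: [-0.0, 1.0, 0.003, -0.0]
force: [0.1, -0.5, -0.0]
gripper_width: 0.002
```

Run:
```python
from lt import *
crop("side",cams.grab_frame("side"),240,90,400,230,5,"pics/s18.png")
go(.474,.132,.115,0)
```

```text
t 21.5 tcp [0.469  0.1322 0.1148] a 0.006 F [ 0.6 -0.6  0.1] w 0.3 mm | shift 0.005 0.0002 -0.0002 turn 0.4
```

View pics/s18.png

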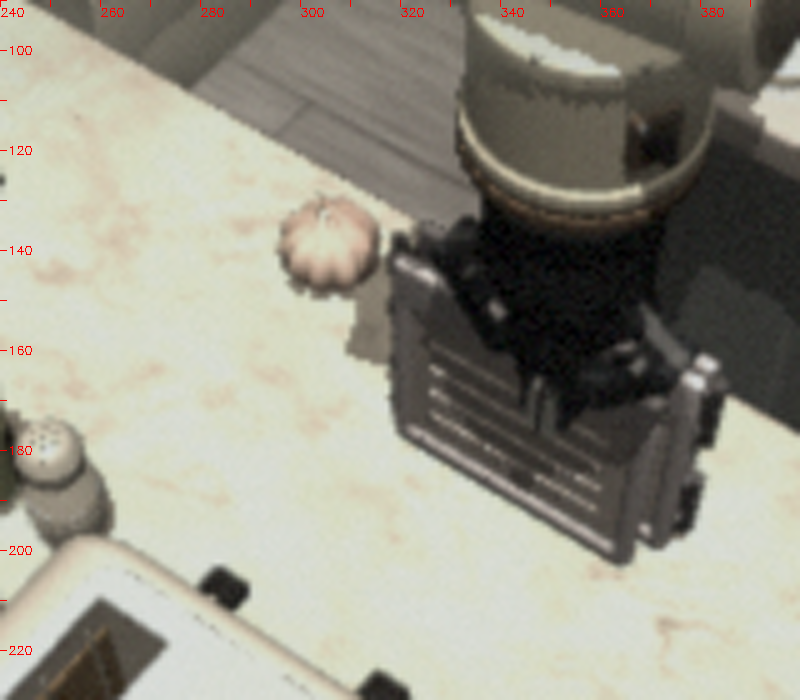

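>>> arm_command(increments=[[0.0, [0.004, 0, 0], 0], [0.0, [0.012, 0, 0], 0], [0.0, [0.025, 0, 0], 0], [0.0, [0.03, 0, -0.03], 0], [0.0, [0.03, 0, -0.07], 0], [0.0, [0.03, -0.03, -0.11], -8], [0.0, [0.03, -0.07, -0.125], -16], [0.0, [0.03, -0.11, -0.125], -24]])

```text
t: 22.3
eef_pos: [0.5001, 0.2439, 0.2428]
ee_rot: [-0.0, 0.977, 0.213, 0.002]
force: [0.8, 0.4, -1.5]
gripper_width: -0.0
```

>>> arm_command(increments=[[0.045, [0.0, -0.02, 0], -8], [0.045, [0.01, -0.04, 0], -16], [0.045, [0.01, -0.06, 0], -24], [0.045, [0.01, -0.07, 0], -32], [0.045, [0.01, -0.07, 0], -40], [0.045, [0.01, -0.07, 0], -48], [0.045, [0.01, -0.07, 0], -56], [0.045, [0.01, -0.07, 0], -64]])

```text
t: 23.1
eef_pos: [0.4795, 0.3106, 0.2396]
ee_rot: [-0.0, 0.715, 0.699, -0.0]
force: [0.3, 0.2, -0.1]
gripper_width: 0.521
```

Run:
```python
from lt import *
crop("side",cams.grab_frame("side"),260,100,420,240,5,"pics/s19.png")
crop("top",cams.grab_frame("top"),250,120,400,270,5,"pics/t19.png")
go(.4375,.1105,.115,1.53)
```

```text
t 23.2 tcp [0.4794 0.3105 0.2396] a 1.545 F [ 0.3  0.1 -0.2] w 45.1 mm | shift -0.201 -0.0367 0.1246 turn 0.8
```

View pics/s19.png

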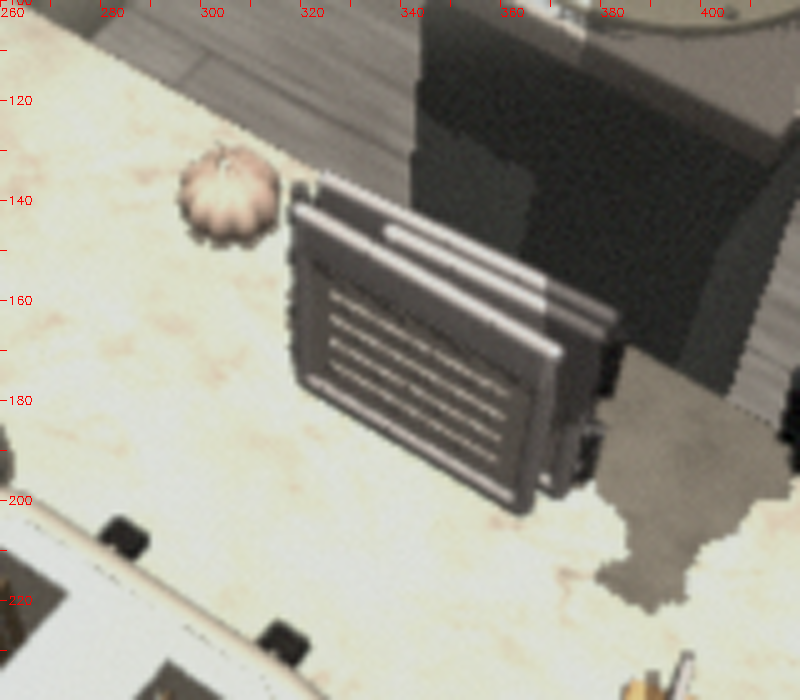

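View pics/t19.png

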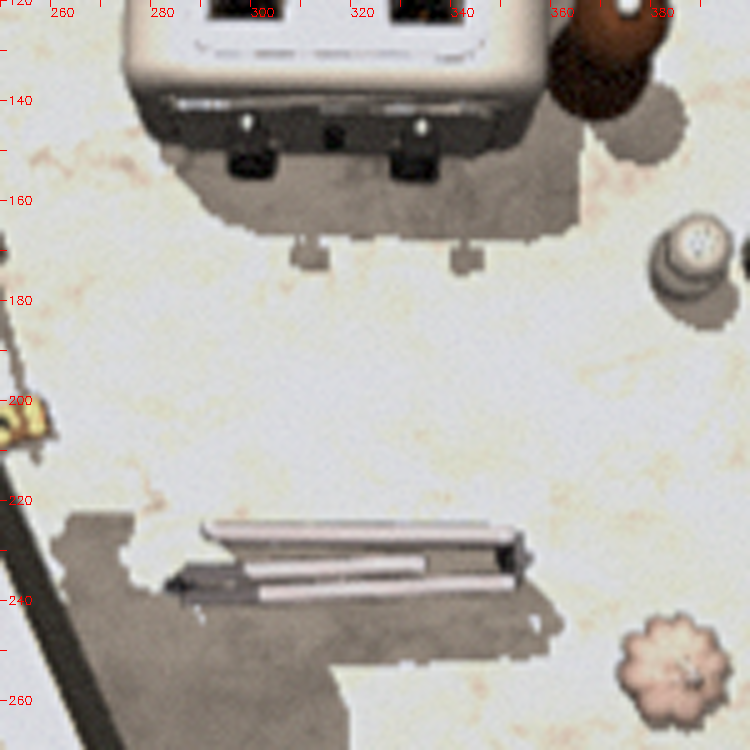

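Run:
```python
from h import *
obs=[("top",2,'b',(290,225.5)),("top",2,'a',(350.5,227)),("top",0,'a',(350.5,236)),("top",1,'b',(332,232.7)),("top",0,'b',(284.5,239.5)),
("side",0,'a',(323,136)),("side",0,'b',(382,164)),("side",2,'b',(371,170)),("side",2,'a',(318,142)),("side",1,'b',(337.5,146.5)),("side",1,'a',(380,168))]
for o in (obs,obs[:5],obs[5:]):
    x,r=fit(o,[.43,.11,0.,.05,.1]);print(x);print(r.round(1).tolist())
```

```text
[ 0.4307  0.1124  0.061  -0.0112  0.0512]
[[-0.9, -0.3], [1.7, -1.2], [1.9, -0.8], [2.6, -0.9], [0.5, -1.5], [1.0, -1.1], [1.9, 0.5], [2.4, 1.6], [0.7, -1.0], [-0.5, -1.4], [1.6, -0.1]]
[ 0.4275  0.1151  0.0668 -0.0012  0.0717]
[[-2.0, -0.2], [0.6, -0.1], [0.8, 0.3], [1.4, -0.1], [-0.7, 0.0]]
[ 0.4333  0.1104  0.0672 -0.0183  0.0398]
[[-0.4, -0.7], [0.7, 0.7], [1.6, 1.3], [-0.6, -0.5], [-1.7, -1.3], [0.4, 0.0]]
```

Run:
```python
from h import *
go(.4405,.1137,.112,1.635)
```

```text
t 23.2 tcp [0.4794 0.3105 0.2396] a 1.545 F [ 0.3  0.1 -0.2] w 45.1 mm | shift -0.1977 -0.0338 0.1276 turn -5.2
```

>>> arm_command(increments=[[0.065, [-0.03, -0.005, 0], -1], [0.065, [-0.07, -0.012, 0], -2], [0.065, [-0.11, -0.019, 0], -3], [0.065, [-0.15, -0.026, 0], -4], [0.065, [-0.185, -0.032, 0], -5], [0.065, [-0.198, -0.034, 0.01], -5.2], [0.065, [-0.198, -0.034, 0.035], -5.2], [0.065, [-0.198, -0.034, 0.06], -5.2]])

```text
t: 24.0
eef_pos: [0.4398, 0.1127, 0.1796]
ee_rot: [0.0, 0.687, 0.727, 0.001]
force: [-0.2, -0.5, -0.1]
gripper_width: 0.763
```

Run:
```python
from h import *
crop("side",cams.grab_frame("side"),260,60,420,220,5,"pics/s20.png")
go(.4405,.1137,.112,1.635)
```

```text
t 24.05 tcp [0.4382 0.1128 0.1754] a 1.627 F [-0.4  0.2 -5.3] w 65.0 mm | shift 0.0008 0.0024 0.0634 turn -0.5
```

View pics/s20.png

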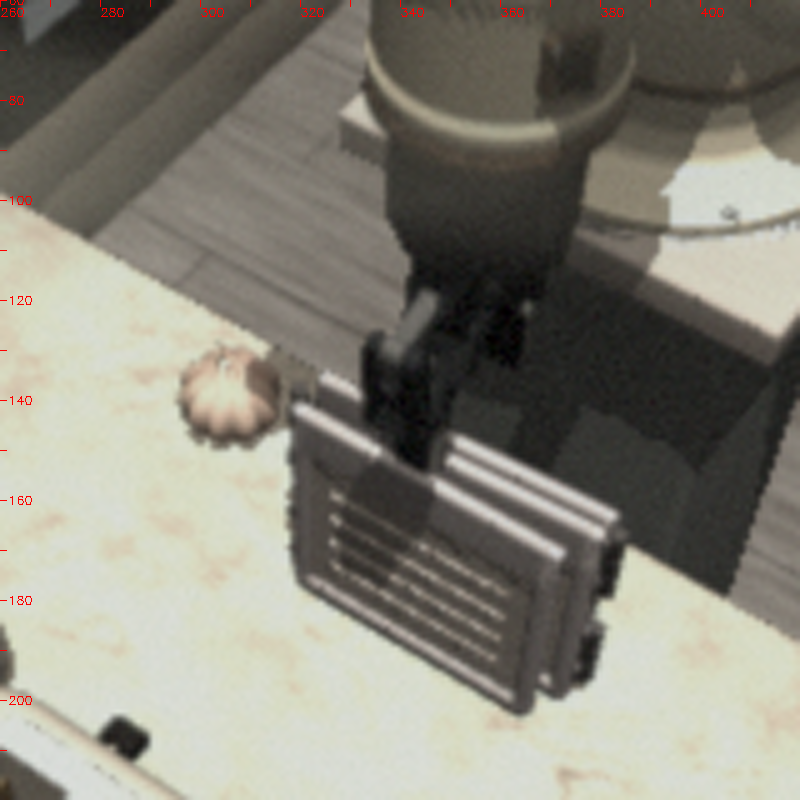

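Run:
```python
from h import *
st=monitor.read_state();print(st["force"],st["eef_pos"])
p=st["eef_pos"]
for dx in (-.04,.0325,.047): print(w2px("side",[p[0]+dx,p[1],p[2]+.004]))
```

```text
[-0.3621  0.2041 -5.2886] [0.4382 0.1128 0.1754]
[362.1645 132.2215]
[344.2247 152.8069]
[340.4785 157.1055]
```

>>> arm_command(increments=[[0.065, [0.001, 0.003, 0.005], 0], [0.065, [0.001, 0.005, 0.02], 0], [0.065, [0.001, 0.005, 0.04], 0], [0.065, [0.001, 0.005, 0.055], 0], [0.065, [0.001, 0.005, 0.063], 0], [0.065, [0.001, 0.005, 0.063], 0]])

```text
t: 24.65
eef_pos: [0.4441, 0.1148, 0.1168]
ee_rot: [-0.0, 0.685, 0.728, -0.0]
force: [-0.5, 0.2, -0.0]
gripper_width: 0.761
```

Run:
```python
from h import *
crop("side",cams.grab_frame("side"),260,60,420,220,5,"pics/s21.png")
go(.4405,.1137,.112,1.635)
```

```text
t 24.7 tcp [0.4444 0.1148 0.1175] a 1.632 F [ 0.3 -1.1  0.7] w 65.1 mm | shift -0.0009 -0.0039 0.0055 turn -0.2
```

View pics/s21.png

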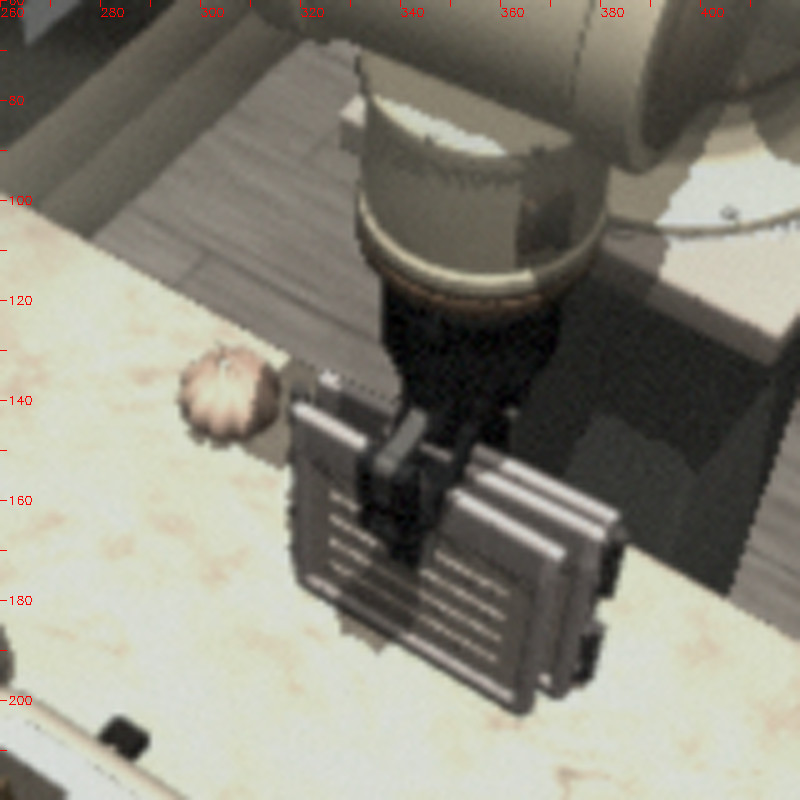

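>>> arm_command(increments=[[0.065, [0, 0, 0.004], 0], [0.045, [0, 0, 0.004], 0], [0.04, [0, 0, 0.004], 0], [0.036, [0, 0, 0.004], 0], [0.0, [0, 0, 0.004], 0], [0.0, [0, 0, 0.004], 0], [0.0, [0, 0, 0.004], 0], [0.0, [0, 0, 0.004], 0]])

```text
t: 25.5
eef_pos: [0.4442, 0.1147, 0.1133]
ee_rot: [0.0, 0.685, 0.729, 0.0]
force: [-0.2, -0.4, 5.9]
gripper_width: 0.351
```

Run:
```python
from h import *
crop("side",cams.grab_frame("side"),260,60,420,220,5,"pics/s22.png")
go(.4405,.1137,.112,1.635)
```

```text
t 25.55 tcp [0.4442 0.1147 0.1134] a 1.633 F [-0.7  0.2  6.8] w 29.9 mm | shift -0.0007 -0.0038 0.0014 turn -0.1
```

View pics/s22.png

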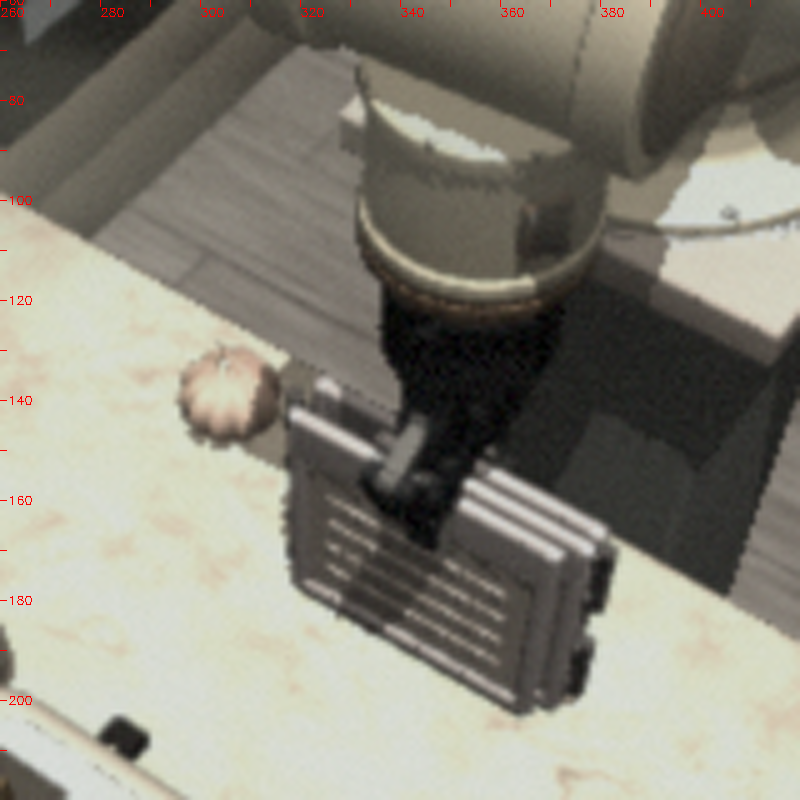

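>>> arm_command(increments=[[0.0, [0, 0, -0.003], 0], [0.0, [0, 0, -0.012], 0], [0.0, [0, 0, -0.028], 0], [0.0, [0, 0, -0.048], 0], [0.0, [0, 0, -0.07], 0], [0.0, [0, 0, -0.09], 0], [0.0, [0, 0, -0.107], 0], [0.0, [0, 0, -0.115], 0]])

```text
t: 26.35
eef_pos: [0.4441, 0.1147, 0.2296]
ee_rot: [0.001, 0.685, 0.729, 0.001]
force: [0.1, 0.1, -4.7]
gripper_width: 0.35
```

Run:
```python
from h import *
im=cams.grab_frame("side")
cv2.imwrite("pics/s23.png",im)
crop("side",im,360,200,470,325,6,"pics/s23r.png")
go(.5505,.3357,.23,.297)
```

```text
t 26.4 tcp [0.4443 0.1147 0.23  ] a 1.633 F [ 0.4 -0.2 -3.5] w 29.7 mm | shift 0.214 0.1197 0.0 turn 76.5
```

View pics/s23.png

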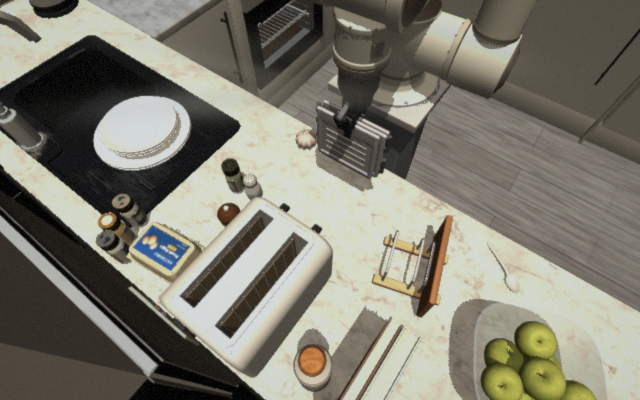

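View pics/s23r.png

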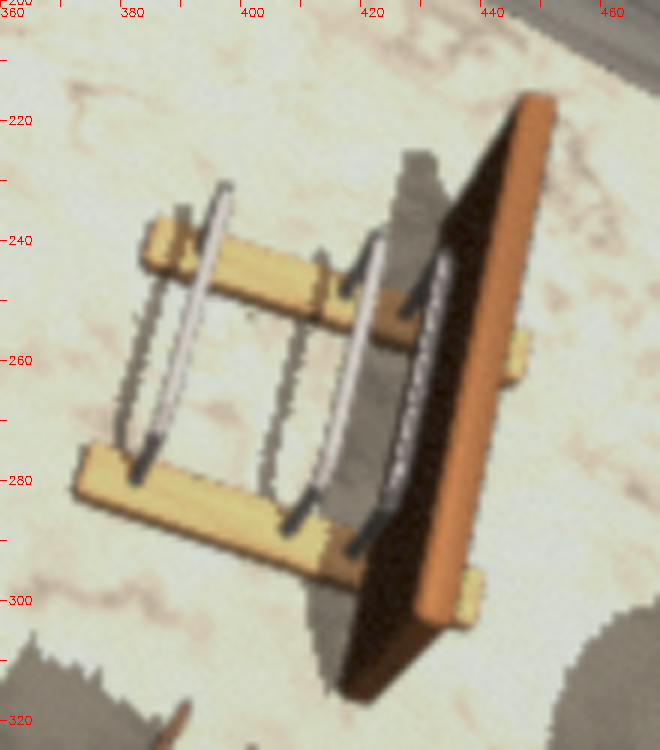

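Run:
```python
from h import *
ob=[("side",-.058,[(396.5,231.5),(386,272)]),("side",0,[(421.5,239.5),(412,281)]),("side",.024,[(433,242.5),(424,283)]),
("top",.024,[(205.5,173),(217,211.5)]),("top",0,[(215,171),(225.5,210)]),("top",-.058,[(237.5,166),(247.5,203)])]
# fit rack pose; each point lies on line y=hoop y in rack at z=.082; ends at unknown +-xe (side near end / far)
def res(v,sel):
    x,y,a,xe=v;r=[]
    for n,hy,(p,q) in sel:
        s=1 if n=="top" else -1   # top: first point is +x end ; side: first is -x (near robot)
        for uv,e in ((p,s),(q,-s)):
            w=Rz(a)@np.array([e*xe,hy])+[x,y]
            r.extend(w2px(n,[*w,.082])-np.array(uv))
    return r
for sel in (ob,ob[:3],ob[3:]):
    s=least_squares(lambda v:res(v,sel),[.54,.36,.3,.05]);v=s.x
    b=Rz(v[2])@[0,-.029]+v[:2];print(v,"bay",b,np.array(s.fun).round(1))
```

```text
[0.546  0.3622 0.2971 0.0499] bay [0.5545 0.3345] [ 0.7 -1.2  0.3 -1.   1.4 -1.5  1.5 -1.3  0.8 -1.2  1.   0.4  1.1 -0.4
 -0.4 -1.1  0.7 -1.   0.3 -2.2  0.4 -2.1  0.6 -1.5]
[0.5491 0.3616 0.2993 0.0489] bay [0.5577 0.3339] [-0.4  0.  -0.6 -0.4  0.4 -0.2  0.7 -0.6 -0.3  0.1  0.2  1. ]
[0.5425 0.3632 0.297  0.0506] bay [0.551  0.3355] [ 0.6  0.7 -0.8  0.6  0.2  0.1 -0.1 -0.6 -0.1 -1.   0.2  0.2]
```

>>> arm_command(increments=[[0.0, [0.003, 0.001, -0.003], 3], [0.0, [0.008, 0.003, -0.008], 9], [0.0, [0.015, 0.007, -0.012], 16], [0.0, [0.025, 0.012, -0.015], 24], [0.0, [0.037, 0.018, -0.015], 32], [0.0, [0.05, 0.026, -0.015], 40], [0.0, [0.065, 0.035, -0.015], 48], [0.0, [0.08, 0.045, -0.015], 55]])

```text
t: 27.2
eef_pos: [0.4838, 0.1978, 0.242]
ee_rot: [-0.0, 0.945, 0.327, -0.001]
force: [0.5, -0.0, -4.7]
gripper_width: 0.351
```

Run:
```python
from h import *
go(.5545,.3345,.245,.297)
```

```text
t 27.2 tcp [0.4838 0.1978 0.242 ] a 0.667 F [ 0.5 -0.  -4.7] w 30.0 mm | shift 0.1401 -0.0636 -0.003 turn 21.2
```

>>> arm_command(increments=[[0.0, [0.016, -0.008, 0], 6], [0.0, [0.036, -0.016, 0], 12], [0.0, [0.058, -0.026, 0], 17], [0.0, [0.08, -0.037, 0], 20], [0.0, [0.102, -0.047, 0], 21.2], [0.0, [0.122, -0.056, 0], 21.2], [0.0, [0.135, -0.062, 0], 21.2], [0.0, [0.14, -0.064, 0], 21.2]])

```text
t: 28.0
eef_pos: [0.5535, 0.3355, 0.2413]
ee_rot: [0.0, 0.988, 0.151, -0.001]
force: [-0.2, 0.6, -4.4]
gripper_width: 0.347
```

Run:
```python
from h import *
im=cams.grab_frame("side")
crop("side",im,330,170,490,330,5,"pics/s24.png")
crop("top",cams.grab_frame("top"),170,120,300,250,6,"pics/t24.png")
go(.5545,.3345,.15,.297)
```

```text
t 28.1 tcp [0.5533 0.3347 0.2418] a 0.303 F [ 0.7  0.5 -4.6] w 30.0 mm | shift 0.0011 0.0005 0.0918 turn 0.4
```

View pics/s24.png

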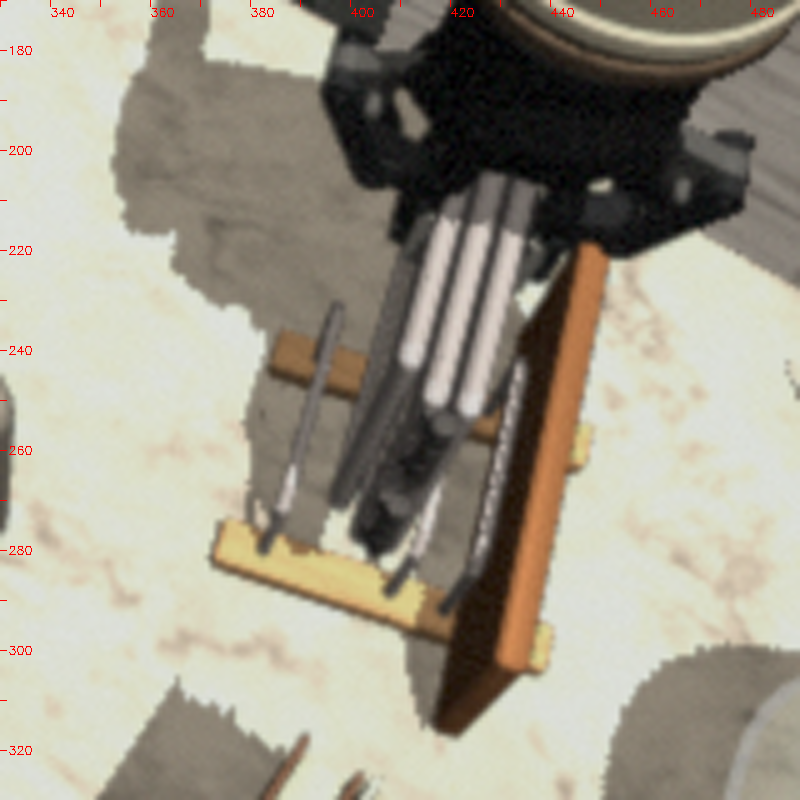

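View pics/t24.png

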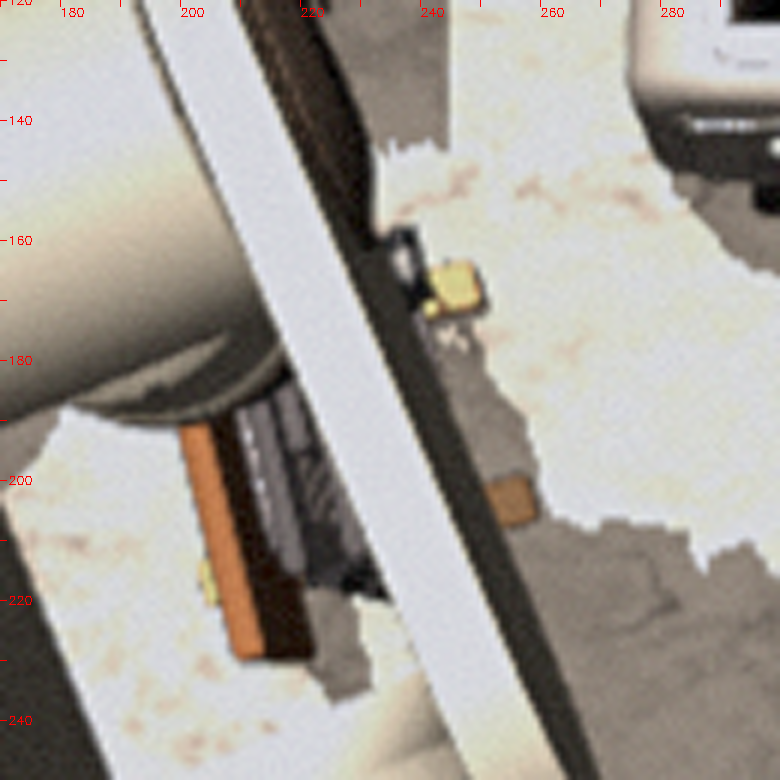

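Run:
```python
from h import *
st=monitor.read_state();p=st["eef_pos"];a=yaw(st)
g=a-np.pi/2;o=p[:2]-Rz(g)@[.011,0]
z=p[2]-.1134+.15
T=guard_tops([o[0],o[1],g],0,0)
for n in ("side","top"):
  for P in T: print(n,[w2px(n,[*((P[i]+P[j])/2),zz]).round(1).tolist() for i,j in ((0,1),(2,3)) for zz in (z,z-.15)])
# short/long: P0,P3 hinge ; P1,P2 free
for P in T[1:]: print([w2px("side",[*((P[i]+P[j])/2),zz]).round(1).tolist() for i,j in ((0,3),(1,2)) for zz in (z,z-.15)])
```

```text
side [[441.9, 174.8], [422.5, 214.0], [425.3, 254.1], [406.8, 283.2]]
side [[428.0, 221.4], [409.8, 255.0], [422.7, 219.9], [405.4, 253.7]]
side [[424.4, 206.7], [407.2, 242.1], [419.2, 205.2], [402.9, 240.8]]
top [[220.4, 214.2], [232.7, 217.0], [200.9, 142.3], [215.5, 154.3]]
top [[211.0, 167.7], [224.4, 176.5], [215.1, 166.6], [228.0, 175.5]]
top [[219.2, 178.0], [231.6, 185.4], [223.3, 176.8], [235.1, 184.4]]
[[418.5, 252.0], [401.3, 281.4], [431.7, 192.1], [413.5, 229.3]]
[[429.7, 171.6], [412.4, 211.1], [412.9, 244.4], [396.9, 274.9]]
```

>>> arm_command(increments=[[0.0, [0.001, 0, 0.005], 0.4], [0.0, [0.001, 0, 0.012], 0.4], [0.0, [0.001, 0, 0.02], 0.4], [0.0, [0.001, 0, 0.028], 0.4], [0.0, [0.001, 0, 0.034], 0.4], [0.0, [0.001, 0, 0.036], 0.4]])

```text
t: 28.7
eef_pos: [0.5541, 0.3347, 0.2059]
ee_rot: [0.0, 0.989, 0.147, -0.001]
force: [0.2, 0.4, -5.1]
gripper_width: 0.349
```

Run:
```python
from h import *
im=cams.grab_frame("side")
crop("side",im,330,170,490,330,5,"pics/s25.png")
go(.5545,.3345,.1294,.297)
```

```text
t 28.75 tcp [0.5542 0.3348 0.206 ] a 0.296 F [-0.2  0.3 -4.5] w 30.0 mm | shift 0.0002 0.0003 0.0766 turn -0.1
```

View pics/s25.png

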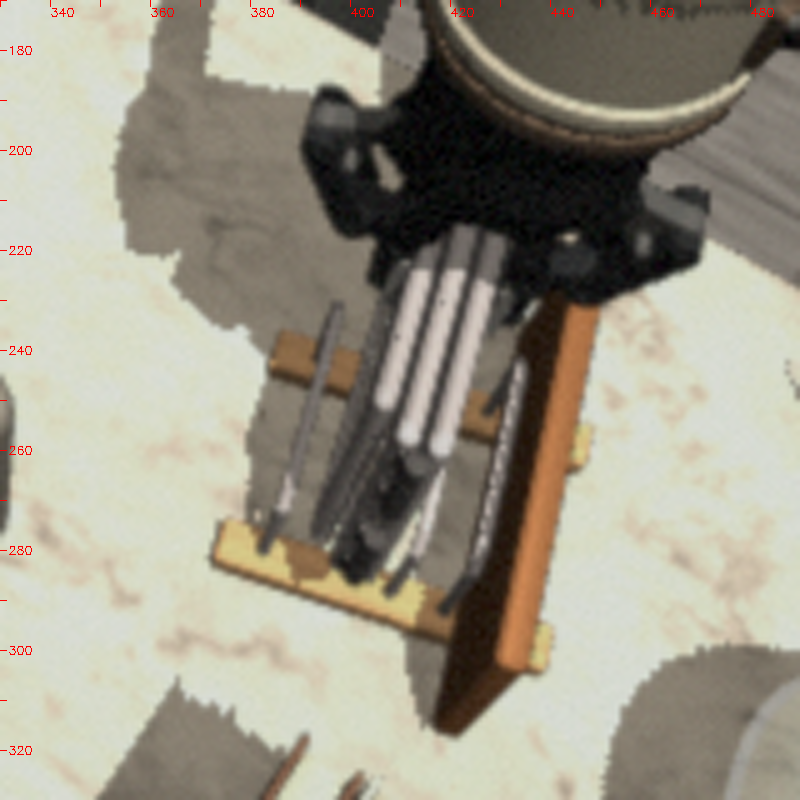

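>>> arm_command(increments=[[0.0, [0, 0, 0.008], 0], [0.0, [0, 0, 0.018], 0], [0.0, [0, 0, 0.028], 0], [0.0, [0, 0, 0.038], 0], [0.0, [0, 0, 0.048], 0], [0.0, [0, 0, 0.056], 0], [0.0, [0, 0, 0.062], 0], [0.0, [0, 0, 0.066], 0]])

```text
t: 29.55
eef_pos: [0.5543, 0.3349, 0.1402]
ee_rot: [0.0, 0.989, 0.147, -0.0]
force: [-0.2, 0.6, -5.2]
gripper_width: 0.349
```

Run:
```python
from h import *
im=cams.grab_frame("side")
crop("side",im,330,170,490,330,5,"pics/s26.png")
go(.5545,.3345,.1294,.297)
```

```text
t 29.6 tcp [0.5542 0.3348 0.1398] a 0.296 F [-0.4  0.7 -6.3] w 29.9 mm | shift 0.0002 0.0004 0.0104 turn -0.1
```

View pics/s26.png

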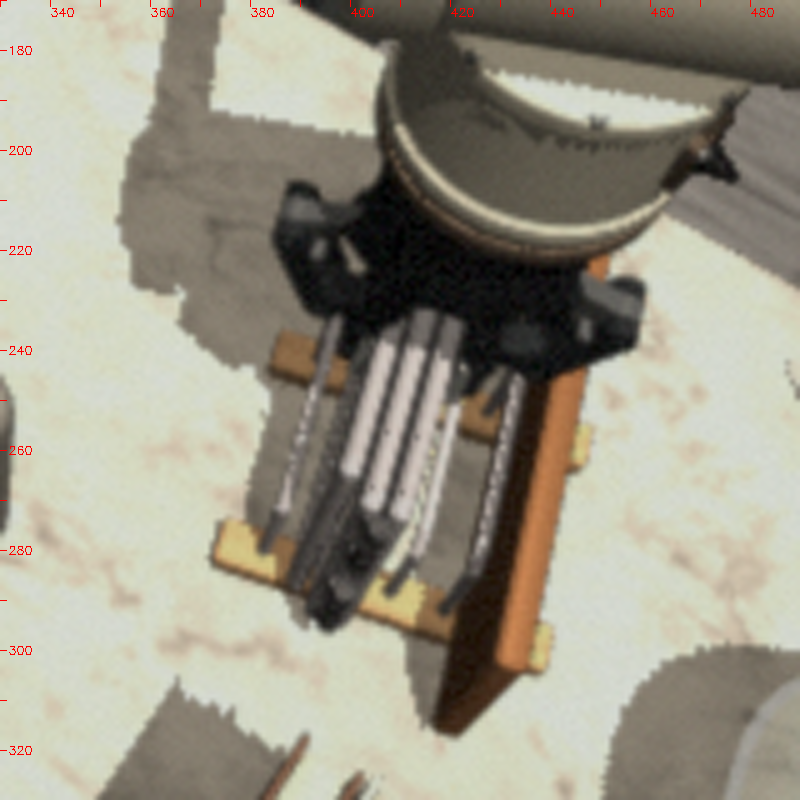

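>>> arm_command(increments=[[0.0, [0, 0, 0.003], 0], [0.0, [0, 0, 0.006], 0], [0.0, [0, 0, 0.008], 0], [0.0, [0, 0, 0.0095], 0], [0.0, [0, 0, 0.0105], 0], [0.0, [0, 0, 0.0105], 0]])

```text
t: 30.2
eef_pos: [0.5543, 0.3349, 0.1303]
ee_rot: [-0.0, 0.989, 0.147, -0.0]
force: [0.3, -0.7, -5.4]
gripper_width: 0.344
```

>>> arm_command(increments=[[0.0, [0, 0, 0.001], 0], [0.0, [0, 0, 0.002], 0], [0.0, [0, 0, 0.002], 0]])

```text
t: 30.5
eef_pos: [0.5545, 0.3351, 0.1294]
ee_rot: [-0.0, 0.989, 0.147, 0.001]
force: [-3.0, -0.2, 5.0]
gripper_width: 0.348
```

>>> arm_command(increments=[[0.033, [0, 0, 0], 0], [0.036, [0, 0, 0], 0], [0.04, [0, 0, 0], 0], [0.045, [0, 0, 0], 0], [0.045, [0, 0, 0], 0], [0.045, [0, 0, 0], 0]])

```text
t: 31.1
eef_pos: [0.5544, 0.3349, 0.1283]
ee_rot: [-0.0, 0.989, 0.147, -0.0]
force: [-0.1, -0.6, -0.3]
gripper_width: 0.528
```

Run:
```python
from h import *
im=cams.grab_frame("side")
crop("side",im,330,170,490,330,5,"pics/s27.png")
go(.5545,.3345,.1294,.297)
```

```text
t 31.15 tcp [0.5544 0.3349 0.1283] a 0.296 F [ 0.3 -0.3  0.2] w 44.8 mm | shift -0.0 0.0004 -0.0011 turn -0.1
```

View pics/s27.png

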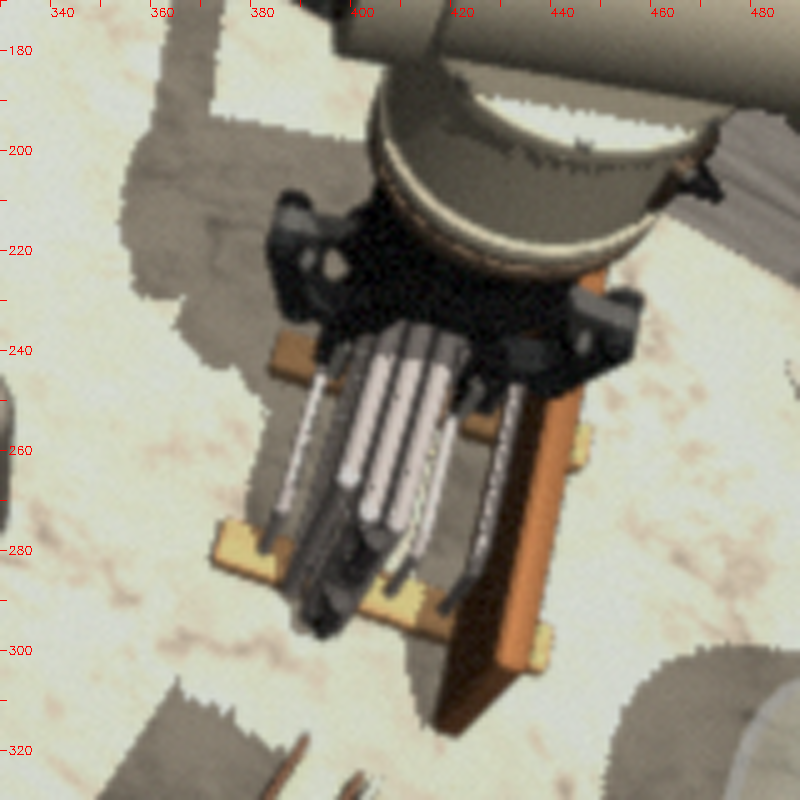

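>>> arm_command(increments=[[0.045, [0, 0, -0.005], 0], [0.045, [0, 0, -0.015], 0], [0.045, [0, 0, -0.03], 0], [0.045, [0, 0, -0.05], 0], [0.045, [0, 0, -0.075], 0], [0.045, [0, 0, -0.1], 0], [0.045, [-0.03, 0, -0.12], 0], [0.045, [-0.06, 0, -0.13], 0]])

```text
t: 31.95
eef_pos: [0.4968, 0.3173, 0.2613]
ee_rot: [-0.0, 0.989, 0.147, 0.001]
force: [0.2, 0.3, 0.1]
gripper_width: 0.53
```

>>> arm_command(increments=[[0.045, [-0.03, 0.03, 0], 0], [0.045, [-0.05, 0.07, 0], 0], [0.045, [-0.07, 0.11, 0], 0], [0.045, [-0.09, 0.15, 0], 0], [0.045, [-0.1, 0.19, 0], 0], [0.045, [-0.11, 0.23, 0], 0], [0.045, [-0.11, 0.25, 0], 0], [0.045, [-0.11, 0.25, 0], 0]])

```text
t: 32.75
eef_pos: [0.4651, 0.0439, 0.2598]
ee_rot: [0.0, 0.989, 0.146, 0.001]
force: [-0.1, 0.5, -0.1]
gripper_width: 0.531
```

Run:
```python
from h import *
im=cams.grab_frame("side");cv2.imwrite("pics/s28.png",im)
crop("side",im,340,180,480,330,5,"pics/s28c.png")
crop("top",cams.grab_frame("top"),170,130,300,250,6,"pics/t28.png")
go(.5545,.3345,.1294,.297)
for n in ("side","top"):
    W=cams.calibration(n)["world_from_camera"]
    for q in ("guard","salt_shaker","spice_jar","garlic","pepper_mill"):
        for r in finder.find_in(q,n)[:1]: print(n,q,round(r["score"],2),(W@np.append(r["location"],1))[:3])
```

```text
t 32.85 tcp [0.4648 0.0461 0.2594] a 0.295 F [-0.2  0.  -0.6] w 45.3 mm | shift 0.1697 -0.2499 0.13 turn -0.1
side guard 0.78 [0.5784 0.3355 0.1625]
side salt_shaker 0.85 [ 0.6152 -0.0583  0.0625]
side spice_jar 0.67 [ 0.6156 -0.1035  0.0778]
side garlic 0.83 [ 0.3978 -0.0588  0.0391]
side pepper_mill 0.66 [ 0.7212 -0.0213  0.1359]
top guard 0.69 [0.5512 0.3288 0.1634]
top salt_shaker 0.67 [ 0.6009 -0.0631  0.0796]
top spice_jar 0.62 [ 0.6131 -0.1092  0.1072]
top garlic 0.67 [ 0.3826 -0.0567  0.0439]
top pepper_mill 0.63 [ 0.7078 -0.0168  0.1285]
```

View pics/s28c.png

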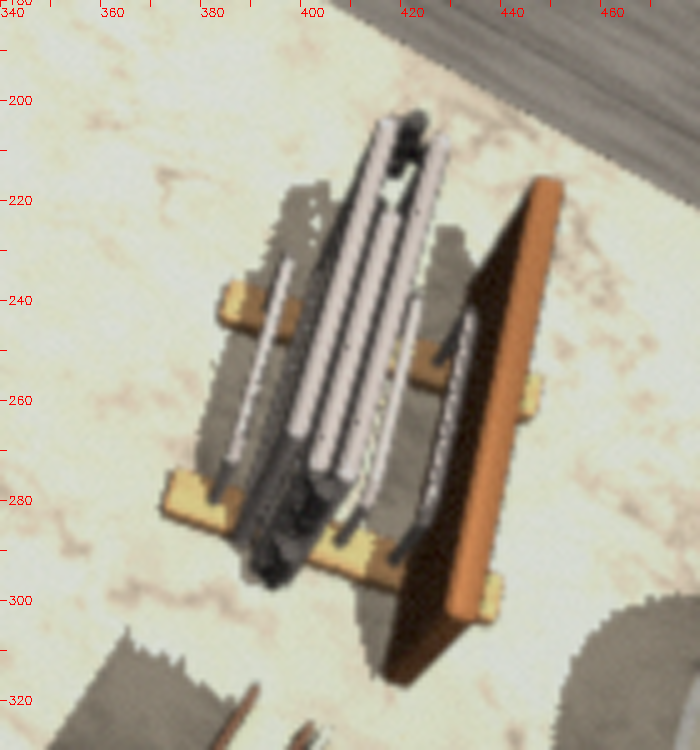

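View pics/t28.png

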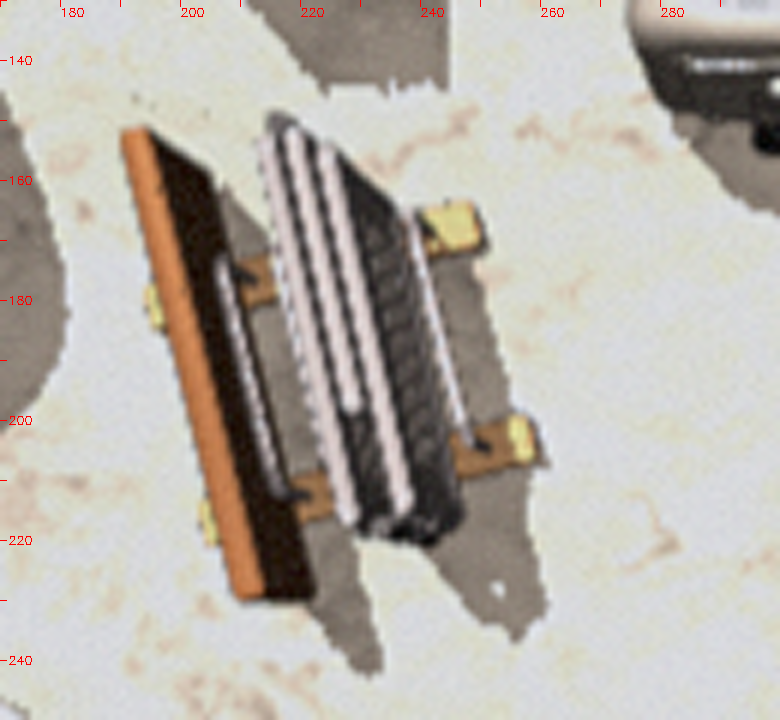

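Run:
```python
from h import *
obs=[("top",0,'b',(213.3,153)),("top",0,'a',(227.5,217)),("top",2,'b',(223,155)),("top",2,'a',(236.3,215)),("top",1,'b',(227.5,198)),
("side",0,'a',(407.5,273.5)),("side",0,'b',(427.5,207)),("side",2,'a',(415.5,204.5)),("side",2,'b',(398,266)),("side",1,'a',(418,222))]
obs=[o for o in obs if not(o[0]=="side" and o[1]>0)]
obs[3:3]=[]
x,r=fit(obs,[.55,.345,-1.27,0.02,.02],z=.166);print(x,r.round(1).tolist())
c=x[:2]+Rz(x[2])@[.011,0];print("pack in bay",Rz(.297).T@(c-[.5545,.3345]),"yaw err",x[2]+np.pi/2-.297)
print(monitor.read_state()["joint_vel"].round(3))
env.finish_job()
```

```text
[ 0.5457  0.3405 -1.4859 -0.01   -0.1211] [[8.1, -0.8], [-3.0, 2.6], [0.0, 1.1], [-2.7, 3.4], [0.3, 3.4], [26.4, -67.6], [-26.7, 62.8]]
pack in bay [-0.0089 -0.0024] yaw err -0.2121148916691194
[-0.003  0.001 -0.002  0.    -0.001 -0.   ]
the job is handed in; nothing more can be done
```

Run:
```python
from h import *
# guard yaw -1.27: guard +y points to world +x (far end = 'b')
obs=[("top",0,'b',(213.3,153)),("top",0,'a',(227.5,217)),("top",2,'b',(223,155)),("top",2,'a',(236.3,215)),("top",1,'b',(227.5,198)),("side",0,'b',(407.5,273.5)),("side",0,'a',(427.5,207))]
x,r=fit(obs,[.55,.345,-1.27,0.02,.02],z=.166);print(x,r.round(1).tolist())
c=x[:2]+Rz(x[2])@[.011,0];print("pack in bay",Rz(.297).T@(c-[.5545,.3345]),"yaw err",x[2]+np.pi/2-.297)
```

```text
the job is handed in; nothing more can be done
```

The folded guard is standing upright and lengthwise in the rack's wide bay, let go, and I handed the job in at about 33 s of the 72 s allowed. No verdict was reported.

**What I did:**
- Lifted the guard out over the salt shaker and spice jar and stood it open on the free worktop.
- Pushed the short leaf shut, then the long leaf over it. My estimate of the long leaf before gripping was 0.04–0.07 rad.
- Pinched the closed pack, set it on the rails between the hoops, released it and moved the arm clear.

**Last checks:**
- **Placing:** Both last pictures show the pack upright and folded, between the hoops and resting on both rails. The gripper was clear of it and the arm was at rest.
- **Other things:** The salt shaker, spice jar and pepper mill were found where they started, to within 4 mm. The garlic read 5–9 mm off, inside the 30 mm limit and probably finder error, because nothing went near it at its height.

**What failed or disagreed:**
- **Final fit:** My last numeric fit was invalid. I swapped the end labels in the side camera, which gave residuals of over 60 pixels and a false yaw error of −0.21 rad, just past the 0.2 rad limit. I handed in from the same script, so I had not seen that result first. The correction could not run because the job was already in. The evidence for the yaw is therefore the release pose (tool yaw 0.296 against the rack's 0.297) and the pictures.
- **Tilt while folding:** Pushing the short leaf home tipped the guard back by an estimated 0.05 rad. I backed off slowly and it settled upright.
- **Cameras:** The side and top cameras disagreed by about 6 mm along the bay, so I used a joint fit.

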